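# Set the fry cutter's stop screw to the setting block

### The arm

A 7-joint arm with a two-finger parallel gripper is mounted at the origin on the work surface. World frame = base frame: x ahead of the robot, y to its left, z up, the work surface at z = 0. Lengths are in mm, angles in rad, forces in N, time in s.
With the tool pointing down it reaches from about 400 to 875 mm from the base axis. Payload 4.4 kg.
Tool frame: the origin (TCP) lies at the very end of the fingers, on their centre line; the grasp point (between the pads) lies 19 mm behind it; z points along the fingers, y is the line along which they close (so a half turn about z gives the same grasp; the last joint's range is limited). The gripper opens to 85 mm and grips with 20 to 120 N. Pads are 22 mm wide; open, the fingers measure 114 mm over their backs; the gripper's body (76 mm by 85 mm) begins 54 mm behind the grasp point. The pads swing forward as they close: fully open they stand 13 mm farther back than shut.
Start: joints at [-0.066, 0.628, 0.038, 1.517, -0.027, 0.996, -0.02], TCP at [650.014, 0.028, 205.813] pointing down, gripper open.
Joint ranges: [-3.06, 3.06], [-0.37, 2.12], [-1.25, 1.32], [0.18, 2.47], [-1.1, 4.24], [0.23, 1.98], [-2.94, 2.94]. Speed limits (rad/s): [2.57, 2.57, 3.14, 3.14, 3.14, 3.14, 3.14].

### API

Orientations are given as [roll, pitch, yaw] about the fixed x, y, z axes, in that order (R = Rz(yaw) Ry(pitch) Rx(roll)).
In Python, from cell import sensors, get_image, camera_params, order gives the robot as it stands.
- The arm moves only by the shell command python3 -m inch 'ROWS' [OPENING]. ROWS is JSON, a list that holds one entry, the list of rows, each a list of 4 numbers: the shift along the tool's x, y, z in cm, then the turn about the tool's z in degrees. A call has 1 to 8 rows; each row is the pose to reach, as a shift and turn from the pose commanded when the call began, along the tool's axes at that moment; what a row does not reach only later rows make up. A row lasts 1/12 s, in which the tool goes at most 41.7 mm and 7.16 degrees, less where a joint would pass 70% of its speed; a pose out of reach is approached as far as the arm can. A call with a gripper value outside its range is refused whole. OPENING is the finger opening in cm, from 0 to 8.54, set as the call begins (- or left out, the last holds). The fingers move at their own pace and stop on an object; the grip force is fixed at half the most. Time passes only in rows, so rows that repeat a pose let the fingers close. It gives the time, the measured TCP pose, the force, the opening and the grip force at its end, in the units of the state.
- sensors.read_state(): the state, without advancing time (a new reading comes with each control period).
- get_image(name): name is "scene" or "side" or "wrist"; returns the picture (480x640x3 uint8, blue, green, red); there is no depth.
- camera_params(name): a dict with "mtx" (3x3 intrinsics, pixels), "rvec" (rotation vector, rad) and "tvec" (3), from world to camera coordinates, as OpenCV has them. Camera axes: x right, y down, z forward; pixel columns grow to the right and rows downward; lengths in mm; the calibration is good to about 2 mm. The wrist camera is an equidistant fisheye: a pixel r from the principal point sees the ray r / f radians off the axis. A picture is of the moment at which its call begins: read the wrist's pose just before it. camera_params takes no time and is no camera call; for the wrist camera it gives the pose at the moment of the call.
- order.finish_job(): hands the job in; it is judged then, once.
The state is a dict: "clock": time; "qpos": joint angles; "qd": joint speeds; "tau": joint torques, N m; "eef_pos": TCP position; "tool_rot": TCP orientation; "force": force on the tool from outside, world axes, zero at the start; "torque": the same for the moment, N m; "width": finger opening in mm; "gripper_force": force on a finger pad.
Only numpy, scipy, OpenCV 4.12 (cv2) and the standard library are available. Lean on these libraries where they do the work, as an engineer would, in place of code of your own. Each camera call takes 0.05 s, during which the arm holds its last target. There are 200 camera calls.

### The job

Push the setting block along its channel until its nose is well under the stop screw, then put the square box driver on the screw and wind it down, with the driver only, until the block just drags: sliding it by its knob should take a light pull of about 6 to 7 newtons, neither loose nor jammed. Feel this by drawing the block a little to and fro, never squeeze it hard, and leave it at rest under the screw with that drag. The driver may stay on the screw; leave the bowl, mug and tin where they are.

Things in the scene. Friction and masses are not known exactly. Their poses are not given: they have to be found in the camera images.
- machine: fixed bench-top fry cutter: bed 130 x 380 mm, top 12 mm above the counter; on its -x side a grey column and arm (arm top at 84 mm); knife frame 97 mm high at y = +105 mm. Origin on the counter, under the stop screw's axis. y is the way the block is pushed in; the channel runs from y = -230 to +20 mm between two rails, 35 mm apart and 12 mm high, centred on x = 0
- stop_screw: vertical stop screw in the arm, with its round 20 mm black foot below; origin on its axis at the underside of a 36 mm wide, 4 mm thick flange. The foot does not turn; it is sprung, 4 N per mm. Its underside lies 52.5 mm below the origin, give or take 2.5 mm of unknown fitting error, so poses do not tell it exactly; at the start it clears the block by 1.5 to 9.5 mm
- screw_turn (a joint): turn of the screw (rad), growing clockwise seen from above; the screw sinks 6 mm per rad (coarse quick thread), turns stiffly (0.25 N m) and stays where it is left. Between -0.25 and 0.25 at the start, can reach 3.5
- screw_head (a point): middle of the top of the screw's 16 mm square head, 12 mm high, on the flange; 16 mm above the stop_screw origin. A 6 mm high pilot cone stands on it. Turns with the screw; x and y axes square to its flats. A seated driver's mouth rests on the flange, 12 mm below this point
- block_nose (a point): setting block: aluminium bar 31 mm wide, 150 mm long, 24 mm high, about 0.28 kg, lying in the channel; this point is in the middle of its front (nose) face, 12 mm above its underside. y points along the bar, towards the nose. Friction coefficient with bed and foot 0.5 to 0.7, so it slides at about 1.7 N when free
- block_knob (a point): middle of the upright round knob (18 mm wide, 30 mm high) at the block's rear end, 138 mm behind the nose; 51 mm above the counter. The place to grip the block from above
- driver_grip (a point): square box driver, upright, 100 mm tall, 0.16 kg; this point is in its wooden handle (28 x 28 mm, 52 mm high), 28 mm below the top and 72 mm above the mouth, near its centre of mass; x and y square to the flats. Its socket, 18 mm square and 22 mm deep, is in line with the handle: handle and screw-head flats must be parallel within 0.1 rad, at any quarter turn, to engage. It stands by itself on the screw
- stand: fixed black base 80 x 80 x 10 mm with a 15 mm square stub 13 mm high, over which the driver's socket stands at the start (its mouth 10 mm above the counter); origin under its centre on the counter
- bowl: white bowl, 110 mm wide and 50 mm high, a bystander; origin at the centre of its underside
- tin: metal tin, 70 mm wide and 45 mm high, a bystander; origin at the centre of its underside
- mug: blue mug, 80 mm wide and 80 mm high, a bystander; origin at the centre of its underside
Mind the look-alikes: they are no part of the job. Leave any red look-alike of the part that bears block_nose alone. What is shaped like the part that bears driver_grip but orange is not meant.

How it is judged:
By the outcome, as a careful person would: the job done as asked, in the order asked, and still so for the second after the job is handed in, with the robot touching nothing.
It also fails if it takes over 72 s, if anything falls off the work surface, if the arm or the gripper's body presses on something with over 40 N, if the wrist force passes 120 N, or if a joint passes its speed limit or range.

## Working session

There is one attempt and no reset: what is moved stays moved. The work goes in short steps, Python scripts to look and compute and a shell command to move; the robot and the scene stay as the last step left them, time stands still between calls to the robot, and variables do not carry over. Pictures are saved under pics/ and viewed, at most 10 in all, crops included, and the job is handed in when it is done.

```bash
ls; mkdir -p pics
python3 - <<'E'
from cell import sensors,get_image,camera_params
import cv2
for n in("scene","side","wrist"):
    cv2.imwrite(f"pics/{n}0.png",get_image(n))
    p=camera_params(n);print(n,p)
s=sensors.read_state();print(s)
E
```

```text
pics
scene {'mtx': array([[437.17624215,   0.        , 330.60778669],
       [  0.        , 437.17624215, 245.88242062],
       [  0.        ,   0.        ,   1.        ]]), 'rvec': array([ 1.15433364,  2.25144795, -1.053666  ]), 'tvec': array([ 393.69719903, -212.85404114, 1458.50620449])}
side {'mtx': array([[595.21652846,   0.        , 324.63403794],
       [  0.        , 595.21652846, 239.07369465],
       [  0.        ,   0.        ,   1.        ]]), 'rvec': array([ 2.26647631, -0.88166837,  0.35958604]), 'tvec': array([-461.04922902,  316.04613457, 1122.41504957])}
wrist {'mtx': array([[371.64829954,   0.        , 322.64238275],
       [  0.        , 371.64829954, 235.7109163 ],
       [  0.        ,   0.        ,   1.        ]]), 'rvec': array([-2.88009637e+00, -1.11016637e-03,  1.17584118e-03]), 'tvec': array([-649.51270303,  -34.78581322,  376.96921762])}
{'clock': 0.15, 'qpos': array([-0.06577505,  0.629152  ,  0.03845652,  1.51812322, -0.02698904,
        0.99630882, -0.01998611]), 'qd': array([-0.00024278, -0.00318232,  0.00071212, -0.00580647,  0.00059451,
        0.00056991,  0.00019919]), 'tau': array([ 2.19518879e-03, -5.63800478e+01,  1.22790758e+00, -1.93650573e+01,
        1.11919764e-02,  7.40401709e-03, -1.44664841e-05]), 'eef_pos': array([6.49490582e+02, 8.17651773e-03, 2.05093459e+02]), 'tool_rot': array([-3.14011954e+00,  2.18274751e-05,  1.57078501e+00]), 'force': array([ 0.03384676,  0.15329132, -0.62377343]), 'torque': array([-0.01253261, -0.00875967, -0.03895746]), 'gripper_force': 0.0, 'width': 85.45601802767354}
```

View pictures.

View pics/scene0.png

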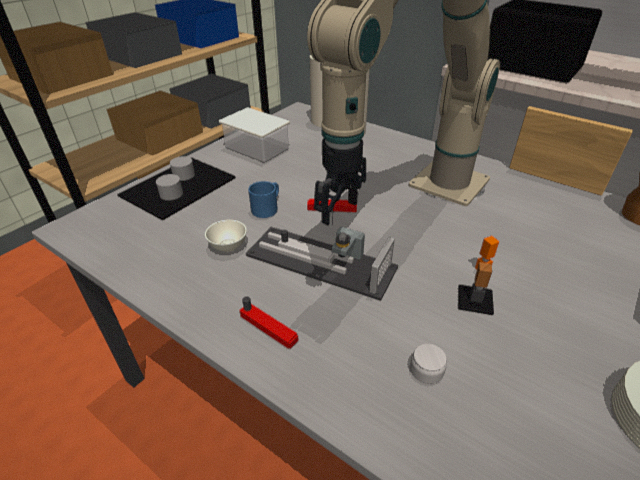

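View pics/side0.png

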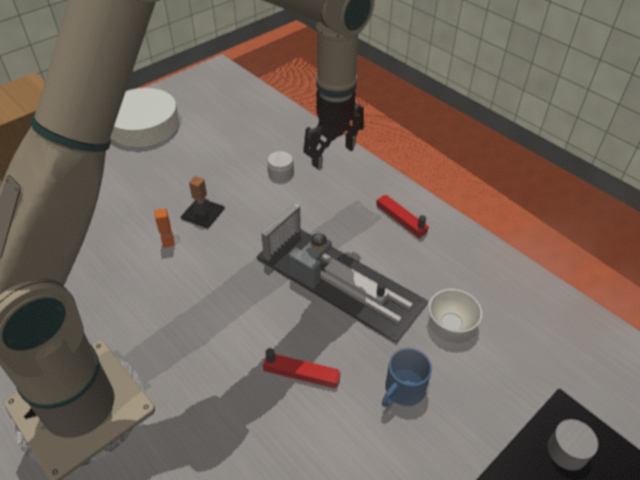

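View pics/wrist0.png

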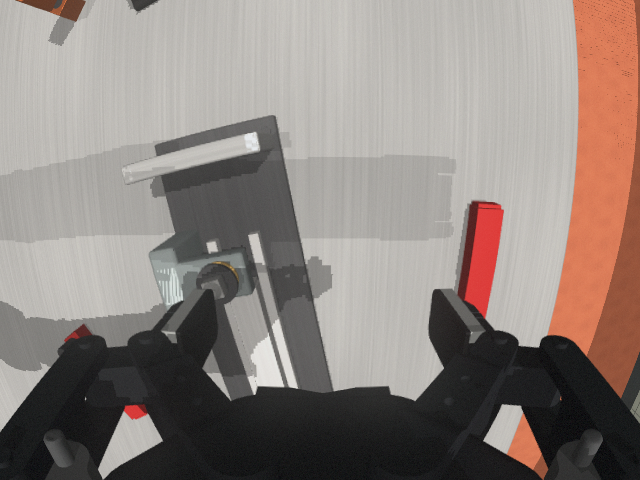

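```bash
cat > h.py <<'E'
import numpy as np,cv2
from cell import sensors,get_image,camera_params
def ray(n,u,v,p=None):
    p=p or camera_params(n);K=p["mtx"];R=cv2.Rodrigues(p["rvec"])[0];c=-R.T@p["tvec"]
    x=(u-K[0,2])/K[0,0];y=(v-K[1,2])/K[1,1]
    if n=="wrist":
        r=np.hypot(x,y);s=np.sin(r)/max(r,1e-9);d=np.array([x*s,y*s,np.cos(r)])
    else: d=np.array([x,y,1.]);d/=np.linalg.norm(d)
    return c,R.T@d
def atz(n,u,v,z,p=None):
    c,d=ray(n,u,v,p);return c+d*(z-c[2])/d[2]
def tri(*obs):
    A=0;b=0
    for o in obs:
        c,d=ray(*o);P=np.eye(3)-np.outer(d,d);A=A+P;b=b+P@c
    return np.linalg.solve(A,b)
E
python3 - <<'E'
import cv2,numpy as np
s=cv2.imread("pics/side0.png");c=cv2.imread("pics/scene0.png")
cv2.imwrite("pics/c1.png",cv2.resize(s[200:340,250:440],None,fx=4,fy=4,interpolation=cv2.INTER_CUBIC))
cv2.imwrite("pics/c2.png",cv2.resize(c[220:300,240:400],None,fx=5,fy=5,interpolation=cv2.INTER_CUBIC))
a=cv2.resize(s[165:260,150:230],None,fx=5,fy=5,interpolation=cv2.INTER_CUBIC)
b=cv2.resize(c[225:320,450:530],None,fx=5,fy=5,interpolation=cv2.INTER_CUBIC)
cv2.imwrite("pics/c3.png",np.hstack([a,b]))
E
```

```text
(no output)
```

View pics/c1.png

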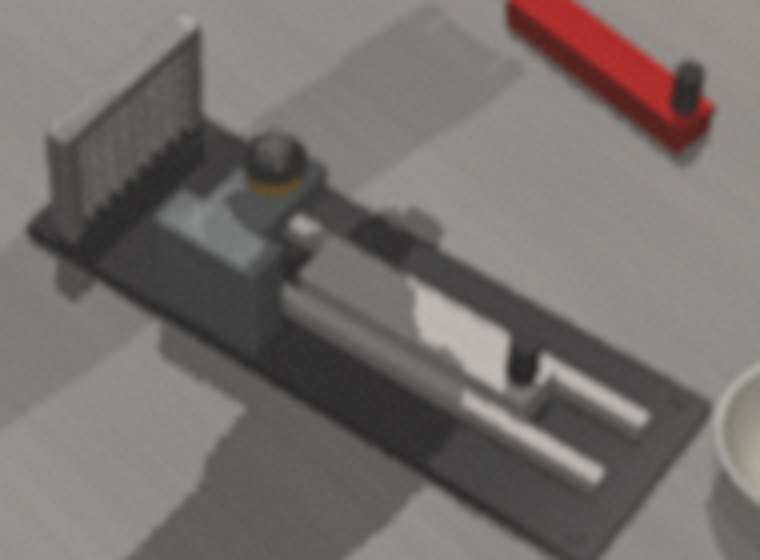

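View pics/c3.png

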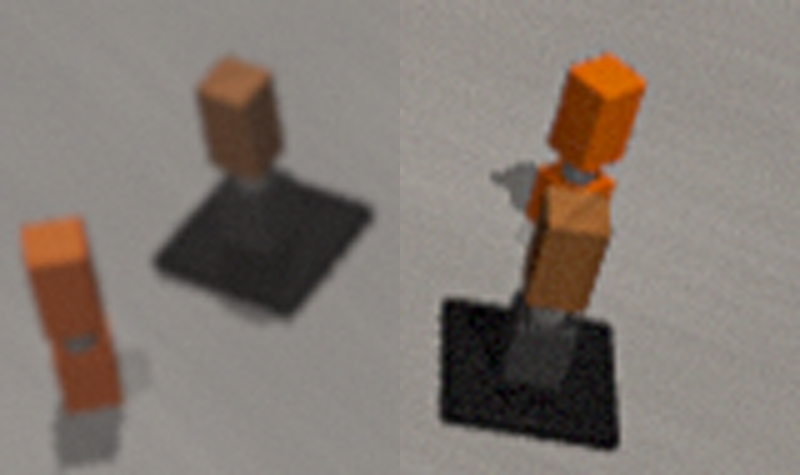

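Run:
```python
from h import *
np.set_printoptions(precision=1,suppress=True)
S=lambda u,v,z,o=(250,200),k=4:atz("side",o[0]+u/k,o[1]+v/k,z)
print("bed",[S(*q,12)[:2] for q in((708,405),(32,232),(590,555))])
print("frame top",[S(*q,97)[:2] for q in((200,30),(55,135))])
print("knob",S(522,350,66)[:2])
for z in(90,96,100,104):print("screw top",z,S(275,140,z)[:2])
D=lambda u,v,z:S(u,v,z,(150,165),5)[:2]
print("drv",[D(*q,110) for q in((228,57),(272,72),(240,108),(197,92),(234,82))])
print("base",[D(*q,10) for q in((155,263),(290,318),(373,213))])
C=lambda u,v,z:atz("scene",450+(u-400)/5,225+v/5,z)[:2]
print("drv sc",[C(*q,110) for q in((548,187),(610,190),(605,235),(540,228))])
print("base sc",[C(*q,10) for q in((443,300),(610,325),(617,445),(443,420))])
print("knob scene",atz("scene",285,233,66))
p=camera_params("wrist")
for u,v in((275,117),(155,146)):print("wrist bed",atz("wrist",u,v,12,p)[:2])
print("wrist frame top",[atz("wrist",*q,97,p)[:2] for q in((257,140),(123,175))], "head",[atz("wrist",214,282,z,p) for z in (90,100)])
```

```text
bed [array([ 665.9, -284.5]), array([472.7,  56.3]), array([ 548.2, -306.1])]
frame top [array([596.5,  49.8]), array([484.2,  41.3])]
knob [ 584.9 -217.1]
screw top 90 [575. -37.]
screw top 96 [571.2 -41.1]
screw top 100 [568.7 -43.8]
screw top 104 [566.2 -46.5]
drv [array([474.3, 282.5]), array([483.6, 260. ]), array([458.2, 249.4]), array([449.7, 271.8]), array([466.4, 266.1])]
base [array([415.8, 284.8]), array([442.9, 210.6]), array([514.9, 242.1])]
drv sc [array([463.5, 256.4]), array([449. , 279.8]), array([479.4, 288.3]), array([491.9, 263.5])]
base sc [array([452.1, 222.5]), array([420.7, 294.8]), array([494.1, 324.1]), array([526.4, 253.5])]
knob scene [ 596.7 -203.9   66. ]
wrist bed [603.7  85.8]
wrist bed [476.9  63.3]
wrist frame top [array([600.9,  63.9]), array([485.8,  41.9])] head [array([557.9, -51.9,  90. ]), array([561.2, -47.8, 100. ])]
```

```bash
python3 -m inch '[[[-2,-0.7,0.6,6],[-5,-1.4,1.3,13],[-8,-2.1,2.0,20],[-11.5,-3,2.8,27],[-15,-4,3.5,34],[-18,-5,4.5,41],[-20,-5.6,5.2,48],[-21,-5.8,5.5,54]]]' - 
python3 -m inch '[[[0,0,0,6],[0,0,0,12],[0,0,0,18],[0,0,0,23],[0,0,0,25],[0,0,0,25]]]' -
python3 - <<'E'
from h import *
p=camera_params("wrist");s=sensors.read_state();np.save("p1.npy",[p["rvec"],p["tvec"]])
print(s["qpos"],s["eef_pos"],s["tool_rot"])
cv2.imwrite("pics/w1.png",get_image("wrist"))
E
```

```text
clock: 0.82
eef_pos: [589.1, -214.6, 149.7]
tool_rot: [-3.141, 0.004, 0.617]
force: [-0.2, -0.3, 0.3]
width: 85.8
gripper_force: 0.0
clock: 1.32
eef_pos: [591.8, -209.7, 150.4]
tool_rot: [-3.141, 0.001, 0.191]
force: [0.5, -0.1, 0.2]
width: 85.2
gripper_force: 0.0
[ 0.05570719  0.69073079  0.40372756  1.64610805 -0.332086    0.87415341
 -0.78757491] [ 591.82412612 -209.66265828  150.39150509] [-3.14135970e+00  8.10689747e-04  1.91445991e-01]
```

View pics/w1.png

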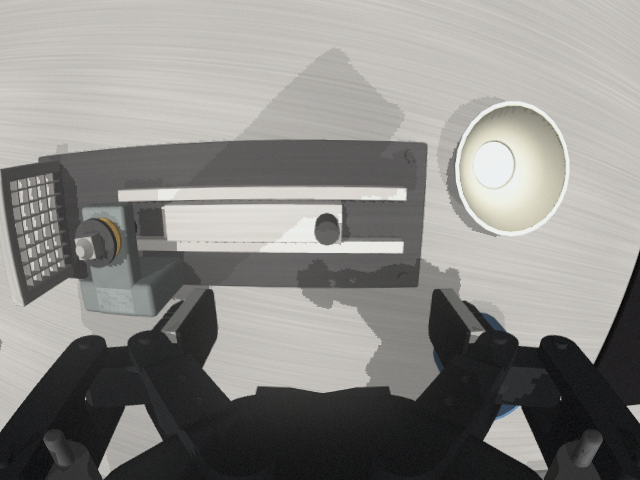

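Run:
```python
from h import *
np.set_printoptions(precision=1,suppress=True)
p=camera_params("wrist")
f=lambda u,v,z:atz("wrist",u,v,z,p)[:2]
print("knob",f(327,221,66),"nose",f(163,206,36),f(163,238,36),"rear",f(342,206,36),f(342,240,36))
print("bed",f(427,143,12),f(419,287,12),f(40,157,12),"rails",f(406,194,24),f(404,247,24),f(118,195,24))
print("screw",[f(81,249,z) for z in(104,110)])
print("frame",f(3,170,97),f(20,305,97),"bowl",f(512,168,50))
print("orange",atz("side",161,213,100))
```

```text
knob [ 600.9 -212.1] nose [581.5 -79.3] [554.2 -81.7] rear [ 608.2 -222.8] [ 581.5 -228.4]
bed [ 671.2 -284.1] [ 545.1 -309.5] [601.6  83.5] rails [ 626.3 -272.9] [ 582.4 -282.2] [580.6 -27.8]
screw [array([557.5, -43.8]), array([560.3, -48.2])]
frame [602.2  49.6] [485.8  37.4] bowl [ 668.4 -347.4]
orange [352.2 242.3 100. ]
```

```bash
python3 -m inch '[[[0,0.3,1.5,0],[0,0.3,4,0],[0,0.3,6.5,0],[0,0.3,8.5,0],[0,0.3,10,0],[0,0.3,10.8,0],[0,0.3,10.8,0]]]' 5
python3 -m inch '[[[0,0,0,0],[0,0,0,0],[0,0,0,0],[0,0,0,0],[0,0,0,0],[0,0,0,0]]]' 0
```

```text
clock: 1.95
eef_pos: [591.3, -212.3, 40.9]
tool_rot: [-3.14, 0.003, 0.193]
force: [-0.4, 0.1, 0.3]
width: 50.0
gripper_force: 0.0
clock: 2.45
eef_pos: [592.9, -212.9, 43.3]
tool_rot: [3.141, -0.001, 0.192]
force: [-0.4, 0.7, -0.2]
width: 0.1
gripper_force: 0.0
```

Run:
```python
from h import *
w=get_image("wrist");s=get_image("side")[220:330,300:450]
s=cv2.resize(s,(400,293),interpolation=cv2.INTER_CUBIC)
w=cv2.resize(w,(400,300));cv2.imwrite("pics/w2.png",np.hstack([w,cv2.copyMakeBorder(s,0,7,0,0,0)]))
```

```text
(no output)
```

View pics/w2.png

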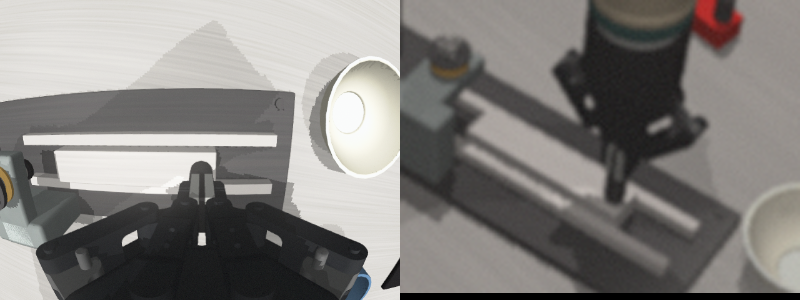

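Run:
```python
from h import *
np.set_printoptions(precision=1,suppress=True)
p=camera_params("wrist");s=sensors.read_state();print(s["eef_pos"],s["force"])
f=lambda u,v,z:atz("wrist",u,v,z,p)[:2]
def proj(X):
    R=cv2.Rodrigues(p["rvec"])[0];q=R@X+p["tvec"];K=p["mtx"];r=np.hypot(*q[:2]);t=np.arctan2(r,q[2])
    return K[0,0]*t*q[:2]/r+K[:2,2]
print("tcp",proj(s["eef_pos"]),"knob exp top",proj(np.array([592,-212,66.])),"exp base",proj(np.array([592,-212,36.])))
print("blob top",f(321,262,66),f(321,262,43),"block rear edges",f(346,242,36),f(346,285,36),"nose",f(88,242,36),f(88,300,36))
im=get_image("wrist");cv2.imwrite("pics/w3.png",cv2.resize(im[200:340,220:420],None,fx=4,fy=4,interpolation=cv2.INTER_CUBIC))
```

```text
[ 592.7 -212.9   43. ] [ 0.4 -0.4 -0.3]
tcp [320.4 276.7] knob exp top [317.6 297.3] exp base [318.4 272.5]
blob top [ 607.9 -210.4] [ 600.1 -211.8] block rear edges [ 610.2 -222.3] [ 588. -227.] nose [582.1 -80.8] [544.7 -79.3]
```

View pics/w3.png

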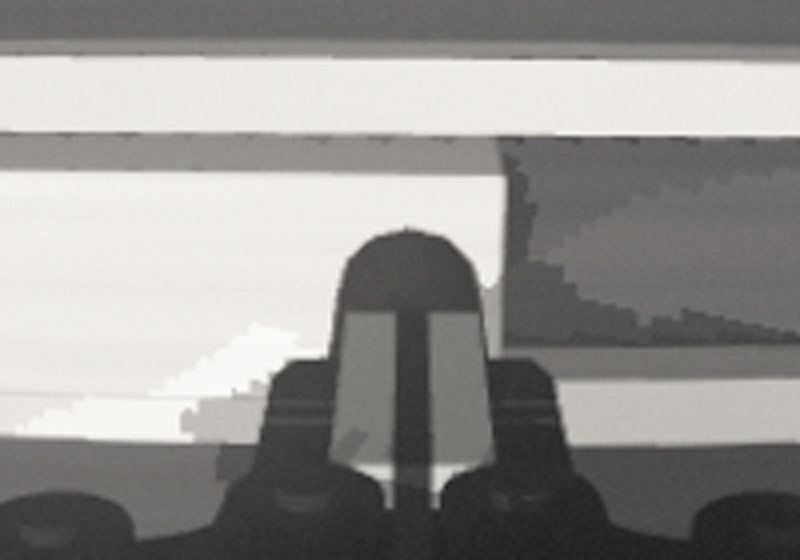

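```bash
python3 - <<'E'
from h import *
s=sensors.read_state();print(s["width"],s["gripper_force"],s["force"],s["torque"])
E
python3 -m inch '[[[0,0.2,0,0],[0,0.4,0,0],[0,0.4,0,0],[0,0.4,0,0]]]' -
python3 - <<'E'
from h import *
np.set_printoptions(precision=1,suppress=True)
a=cv2.imread("pics/w3.png");im=get_image("wrist");cv2.imwrite("pics/w4f.png",im)
b=cv2.resize(im[200:340,220:420],None,fx=4,fy=4,interpolation=cv2.INTER_CUBIC)
# column of the block rear edge: along row y=250 in the crop
for n,c in(("a",a),("b",b)):
    g=c[250,:,1].astype(int);print(n,[x for x in range(440,640,8)],g[440:640:8])
E
```

```text
0.28859528129056716 0.0 [ 0.38752468 -0.05571343 -0.88445932] [ 0.00527329 -0.00932688 -0.0066641 ]
clock: 2.93
eef_pos: [593.3, -217.2, 42.8]
tool_rot: [3.141, 0.0, 0.192]
force: [-0.8, -0.4, -0.5]
width: 0.0
gripper_force: 0.0
a [440, 448, 456, 464, 472, 480, 488, 496, 504, 512, 520, 528, 536, 544, 552, 560, 568, 576, 584, 592, 600, 608, 616, 624, 632] [ 75  73  91 221 233 231 232 230 136  80  81  96 105 105 114 116 115 112
 114 114 114 115 112 114 113]
b [440, 448, 456, 464, 472, 480, 488, 496, 504, 512, 520, 528, 536, 544, 552, 560, 568, 576, 584, 592, 600, 608, 616, 624, 632] [233 231 232 217 101  80  81  90 110 104 105 105 104 105 103 114 112 112
 113 111 114 112 112 112 113]
```

Run:
```python
from h import *
np.set_printoptions(precision=1,suppress=True)
for n in("side","scene"):
    p=camera_params(n)
    P=np.array([[592.7,-212.9,43],[593.3,-217.2,42.8],[592.7,-212.9,66],[592.7,-212.9,36],[601,-212,66],[601,-212,36]])
    print(n,cv2.projectPoints(P,p["rvec"],p["tvec"],p["mtx"],None)[0][:,0])
o=cv2.imread("pics/side0.png")[:,:,1].astype(int);print(o[276:306:2,368:396:2])
g=cv2.imread("pics/w4f.png")[:,:,1].astype(int)
print(g[250:345:5,270:372:6])
```

```text
side [[380.7 291.1]
 [382.4 292.2]
 [381.6 284.3]
 [380.4 293.1]
 [384.  282. ]
 [382.8 290.7]]
scene [[283.9 237.9]
 [282.5 237.5]
 [283.3 231. ]
 [284.  240. ]
 [281.5 232.7]
 [282.2 241.7]]
[[ 72  69  68  70  69  69  66  72  97 124 140 146 142 142]
 [125  86  70  71  70  70  67  68  66  77 102 128 143 144]
 [172 151 122  85  69  67  71  72  70  68  67  79 104 136]
 [181 178 174 153 106  69  67  69  66  66  71  67  69  87]
 [182 183 182 180 158  75  65  66  66  67  71  71  70  68]
 [180 180 182 181 157  67  66  67  60  68  70  70  70  69]
 [179 179 180 183 145  51  52  53  72 117  86  68  66  69]
 [182 180 182 182 128  44  42  43  91 170 155 109  78  68]
 [176 183 184 183 118  39  44  41  99 175 167 171 145 107]
 [122 159 180 183 130  49  43  46 131 148 121 165 178 172]
 [ 89  98 134 171 138  89  72  86 109  92  84 109 148 172]
 [126  99  89 108 112 114 113 111  89  80  72  82  94 117]
 [173 150 123  97  88  98 107  93  80  63  62  65  70  82]
 [153 172 174 154 117  90  91  80  65  56  68  69  63  62]
 [ 94 128 160 178 170 128 101  74  52  63  71  71  71  69]]
[[235 238 237 237 236
[... 628 characters left out ...]
247  65  67  65 122 122 107  56 123 121  53  54  51 174 174]
 [245 191 188  77  75  74 125 124  91  52 119 120  65  52  62 189 189]
 [189 190 188  79  79  75 122 121  91  52 118 119 104  66  53 122 188]
 [157 153 158  61  57  57 121 124  70  47 122 116 117  44  45  43 180]
 [109  86  83  60  59  57 100 111  82  49 123 129  98  43  39  43  74]
 [107  87  59  56  58  55  53  52  84  64 133  46  43  45  43  39  44]
 [106  64  56  58  71  65  52  47  80  47  44  47  41  62  45  37  44]
 [108  50  56  48  50  45  49  49  44  46  43  47  38  38  35  37  36]
 [ 54  54  50  51  46  44  41  44  42  48  36  40  40  34  35  35  39]
 [ 49  48  50  44  41  43  39  43  38  37  34  35  35  36  36  35  37]]
```

Run:
```python
from h import *
np.set_printoptions(precision=1,suppress=True,linewidth=160)
r,t=np.load("p1.npy");K=camera_params("wrist")["mtx"]
def proj(X,r,t):
    q=cv2.Rodrigues(r)[0]@X+t;rr=np.hypot(*q[:2]);th=np.arctan2(rr,q[2]);return K[0,0]*th*q[:2]/rr+K[:2,2]
for X in([592,-213,66],[592,-213,36],[585,-217,66],[585,-217,36]):print(X,proj(np.array(X,float),r,t))
g=cv2.imread("pics/w1.png")[:,:,1].astype(int);print(g[196:256:3,309:349:3])
```

```text
[592, -213, 66] [325.8 233.3]
[592, -213, 36] [325.5 223.6]
[585, -217, 66] [329.5 243.8]
[585, -217, 36] [328.8 233.1]
[[213 212 215 214 216 216 215 217 215 216 215 215 216 214]
 [140 142 163 163 166 160 161 162 161 164 163 157 160 160]
 [124 124 121 122 123 123 124 120 121 118 121  88  83  97]
 [217 217 217 215 214 214 210 212 213 212 209 101  97  95]
 [219 220 219 219 221 219 220 218 219 218 218 107  78  98]
 [219 219 219 217 219 220 219 218 219 219 219 105  79  97]
 [219 220 218 218 132  69  68  65 205 218 237 113  76  96]
 [217 215 233 122  66  68  66  65  61 185 233 115  78 101]
 [237 238 219  71  67  68  65  63  60  72 237 116  80 103]
 [233 234 167  72  91  91  92  92  82  59 174  98  87  98]
 [235 233 133  92  93  91  89  92  88  80 173  96  73  97]
 [237 237 110  94  94  93  97  89  88  89 122  97  77  81]
 [236 237 107  98 101  99 101  99 100  98  97  89  74  73]
 [232 233 137 100 101 101  98 100  99  99 140  84  71  75]
 [234 234 193 102 102  99  99  97  96 100 175 104 100 100]
 [229 228 228 159  99 102  99 101 100 155 178 132 167 177]
 [231 233 233 233 199 126  98 164 225 232 189 234 234 234]
 [233 232 234 234 234 234 235 234 235 233 234 233 234 233]
 [233 232 232 234 233 232 233 234 235 235 234 234 233 233]
 [108 109 109 109 110 110 107 107 109 105 105 102 102 112]]
```

```bash
python3 -m inch '[[[0,-0.4,0,0],[0,-0.4,0,0],[0,-0.4,0.0,0],[0,-0.4,0.1,0]]]' 5
python3 -m inch '[[[0,0,0.2,0],[0,0,0.3,0],[0,0,0.3,0]]]' -
python3 -m inch '[[[0,0,0,0],[0,0,0,0],[0,0,0,0],[0,0,0,0],[0,0,0,0],[0,0,0,0]]]' 0
```

```text
clock: 3.32
eef_pos: [592.8, -212.8, 42.0]
tool_rot: [3.141, -0.0, 0.192]
force: [-0.5, -0.9, 0.7]
width: 48.0
gripper_force: 0.0
clock: 3.57
eef_pos: [592.3, -212.9, 38.4]
tool_rot: [-3.141, 0.001, 0.192]
force: [-0.4, 0.4, -0.3]
width: 50.3
gripper_force: 0.0
clock: 4.07
eef_pos: [594.0, -214.2, 40.6]
tool_rot: [3.139, -0.003, 0.192]
force: [-1.2, -0.9, 8.7]
width: 0.3
gripper_force: 4.5
```

```bash
python3 -m inch '[[[0,0,-0.2,0],[0,0,-0.3,0],[0,0,-0.3,0],[0,0,-0.3,0]]]' 5
python3 -m inch '[[[0,0,0.3,0],[0,0,0.6,0],[0,0,0.8,0],[0,0,0.8,0]]]' -
python3 -m inch '[[[0,0,0.2,0],[0,0,0.4,0],[0,0,0.5,0],[0,0,0.5,0]]]' -
python3 - <<'E'
from h import *
s=sensors.read_state();print(s["eef_pos"],s["force"])
w=cv2.resize(get_image("wrist")[180:380,190:450],None,fx=2,fy=2)
a=get_image("side")[240:320,330:430];a=cv2.resize(a,(500,400),interpolation=cv2.INTER_CUBIC)
cv2.imwrite("pics/m5.png",np.hstack([cv2.resize(w,(300,231)),a[:231,:][:, :500]]) if 0 else cv2.resize(np.hstack([w,cv2.resize(a,(500,400))]),(800,314)))
E
```

```text
clock: 4.4
eef_pos: [592.4, -212.7, 41.6]
tool_rot: [-3.141, 0.0, 0.192]
force: [0.2, -0.1, -0.7]
width: 48.2
gripper_force: 0.0
clock: 4.73
eef_pos: [592.0, -212.6, 32.9]
tool_rot: [-3.141, 0.001, 0.192]
force: [-0.1, -0.9, 0.3]
width: 49.7
gripper_force: 0.0
clock: 5.07
eef_pos: [592.4, -212.8, 28.5]
tool_rot: [-3.141, 0.0, 0.192]
force: [-0.3, -1.4, -0.1]
width: 50.0
gripper_force: 0.0
[ 592.38161173 -212.80641701   28.48176019] [-0.27123486 -1.43742883 -0.1311616 ]
```

View pics/m5.png

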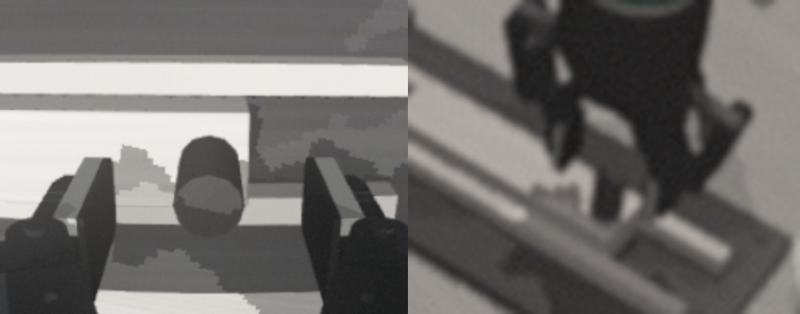

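```bash
python3 -m inch '[[[0,0,0.4,0],[0,0,0.8,0],[0,0,1.1,0],[0,0,1.1,0]]]' -
python3 -m inch '[[[0,0,0,0],[0,0,0,0],[0,0,0,0],[0,0,0,0],[0,0,0,0]]]' 0
```

```text
clock: 5.5
eef_pos: [592.0, -212.6, 16.8]
tool_rot: [-3.141, 0.001, 0.192]
force: [1.0, 0.0, 0.2]
width: 50.2
gripper_force: 0.0
clock: 5.92
eef_pos: [592.8, -213.0, 18.1]
tool_rot: [3.141, -0.0, 0.192]
force: [-0.3, -0.0, 2.6]
width: 16.2
gripper_force: 58.7
```

```bash
python3 -m inch '[[[0,-0.3,0,0],[0,-0.8,0,0],[0,-1.3,0,0],[0,-1.8,0,0],[0,-2.3,0,0],[0,-2.8,0,0],[0,-3.3,0,0],[0,-3.8,0,0]]]' -
python3 -m inch '[[[0,-0.2,0,0],[0,-0.4,0,0],[0,-0.6,0,0],[0,-0.8,0,0],[0,-1.0,0,0],[0,-1.2,0,0]]]' -
python3 -m inch '[[[0,0,0,0],[0,0,0,0],[0,0,0,0]]]' -
python3 -m inch '[[[0,0.1,0,0],[0,0.2,0,0],[0,0.3,0,0],[0,0.4,0,0]]]' -
python3 -m inch '[[[0,-0.1,0,0],[0,-0.2,0,0],[0,-0.3,0,0],[0,-0.4,0,0]]]' -
```

```text
clock: 6.58
eef_pos: [585.6, -175.5, 18.1]
tool_rot: [3.141, -0.001, 0.192]
force: [0.8, -3.6, 3.0]
width: 16.0
gripper_force: 58.9
clock: 7.08
eef_pos: [583.3, -164.4, 18.1]
tool_rot: [3.141, -0.001, 0.191]
force: [0.4, -4.5, 5.3]
width: 16.2
gripper_force: 59.2
clock: 7.33
eef_pos: [583.3, -163.8, 18.1]
tool_rot: [3.141, -0.0, 0.192]
force: [0.6, -2.2, 6.1]
width: 16.0
gripper_force: 59.2
clock: 7.67
eef_pos: [583.2, -163.9, 18.0]
tool_rot: [-3.136, 0.001, 0.193]
force: [-2.1, 5.2, 12.5]
width: 16.0
gripper_force: 59.7
clock: 8.0
eef_pos: [583.2, -163.8, 18.1]
tool_rot: [3.141, -0.0, 0.192]
force: [0.6, -4.7, 5.5]
width: 15.8
gripper_force: 59.1
```

```bash
python3 -m inch '[[[0,0,-0.1,0],[0,0,-0.2,0],[0,0,-0.2,0]]]' -
python3 -m inch '[[[0,0.1,0,0],[0,0.2,0,0],[0,0.3,0,0],[0,0.4,0,0]]]' -
python3 -m inch '[[[0,0.1,0,0],[0,0.2,0,0],[0,0.3,0,0],[0,0.4,0,0]]]' -
python3 -m inch '[[[0,-0.1,0,0],[0,-0.2,0,0],[0,-0.3,0,0],[0,-0.4,0,0]]]' -
python3 -m inch '[[[0,-0.1,0,0],[0,-0.2,0,0],[0,-0.3,0,0],[0,-0.4,0,0]]]' -
```

```text
clock: 8.25
eef_pos: [581.7, -161.8, 18.8]
tool_rot: [-3.138, 0.003, 0.193]
force: [-0.1, 0.9, -3.0]
width: 16.0
gripper_force: 58.5
clock: 8.58
eef_pos: [583.6, -167.8, 19.6]
tool_rot: [-3.141, 0.0, 0.192]
force: [-0.3, 0.2, -3.0]
width: 15.9
gripper_force: 58.5
clock: 8.92
eef_pos: [584.6, -171.8, 19.8]
tool_rot: [-3.142, -0.0, 0.192]
force: [-0.3, 0.2, -2.6]
width: 15.8
gripper_force: 58.5
clock: 9.25
eef_pos: [583.8, -167.4, 19.8]
tool_rot: [-3.141, 0.0, 0.192]
force: [0.5, 0.2, -2.8]
width: 15.6
gripper_force: 58.5
clock: 9.58
eef_pos: [583.0, -163.7, 19.8]
tool_rot: [-3.142, -0.0, 0.192]
force: [0.8, -0.1, -3.6]
width: 16.2
gripper_force: 58.5
```

```bash
python3 -m inch '[[[0,0,0.1,0],[0,0,0.15,0],[0,0,0.15,0]]]' -
python3 -m inch '[[[0,0,0,0],[0,0,0,0],[0,0,0,0]]]' 3
python3 -m inch '[[[0,0,-2,0],[0,0,-5,0],[0,0,-9,0],[0,-2,-12,0],[0,-5,-14,0],[0,-8.5,-16,0],[-1,-12,-16,0],[-1,-15.5,-16,0]]]' 8.5
python3 -m inch '[[[0,-3.5,0,-2],[0,-7,0,-4],[-1,-10.5,0,-6],[-1,-14,0,-8],[-2,-18,0,-10],[-2,-22,0,-12],[-2.2,-26,0,-12.5],[-2.2,-28.5,0,-12.5]]]' -
python3 -m inch '[[[0,0,0,0],[0,0,0,0]]]' -
python3 - <<'E'
from h import *
p=camera_params("wrist");s=sensors.read_state();print(s["eef_pos"],s["tool_rot"],s["qpos"])
im=get_image("wrist");cv2.imwrite("pics/d1.png",im)
h=cv2.cvtColor(im,cv2.COLOR_BGR2HSV)
m=cv2.inRange(h,(5,90,50),(18,255,255))
n,l,st,ce=cv2.connectedComponentsWithStats(m)
for i in range(1,n):
    if st[i,4]>100:
        c=cv2.findContours((l==i).astype(np.uint8),0,2)[0][0];print(st[i],ce[i],np.median(im[l==i],0),cv2.minAreaRect(c))
E
```

```text
clock: 9.83
eef_pos: [583.1, -163.7, 18.3]
tool_rot: [-3.141, -0.0, 0.192]
force: [0.2, 0.4, -2.3]
width: 15.8
gripper_force: 58.7
clock: 10.08
eef_pos: [583.4, -164.1, 18.6]
tool_rot: [3.141, -0.001, 0.192]
force: [0.1, 0.1, 0.9]
width: 29.9
gripper_force: 0.0
clock: 10.75
eef_pos: [542.8, -12.9, 180.0]
tool_rot: [-3.141, -0.002, 0.191]
force: [-0.5, 0.3, -0.3]
width: 84.8
gripper_force: 0.0
clock: 11.42
eef_pos: [465.7, 266.9, 178.5]
tool_rot: [-3.139, -0.0, 0.415]
force: [0.5, 0.6, -0.7]
width: 84.9
gripper_force: 0.0
clock: 11.58
eef_pos: [467.1, 263.7, 178.3]
tool_rot: [-3.141, -0.0, 0.414]
force: [0.5, -0.0, 0.6]
width: 85.1
gripper_force: 0.0
[467.07643567 263.68126033 178.3453957 ] [-3.14132627e+00 -2.70358249e-04  4.14048114e-01] [-0.842072    0.53139399  0.41273936  1.87438315 -0.28931209  0.79421985
 -1.43224744]
[  0 177   7  49 196] [  1.88265306 196.04081633] [39.5 54.  66. ] ((3.0, 201.0), (48.0, 6.0), 90.0)
[ 294  201   43   52 2070] [314.852657   226.75169082] [ 76. 107. 152.] ((315.0, 226.5), (51.0, 42.0), 90.0)
[ 265  300   48   87 2908] [290.53954608 344.58837689] [ 56.  80. 133.] ((292.52264404296875, 343.4551086425781), (44.243900299072266, 86.75609588623047), 12.680383682250977)
```

Run:
```python
from h import *
np.set_printoptions(precision=1,suppress=True,linewidth=160)
p=camera_params("wrist");s=sensors.read_state()
im=cv2.imread("pics/d1.png");print(im[195:262:3,315,2],im[230,285:345:3,2])
for r in(215,245):
    row=im[r,280:350,2].astype(int);d=np.diff(row);print(r,280+d.argmax(),280+d.argmin())
y=s["tool_rot"][2];ex=np.array([np.cos(y),np.sin(y)]);ey=np.array([np.sin(y),-np.cos(y)])
for v in((315.5,231),(315.5,227)):
    q=atz("wrist",*v,110,p)[:2];d=q-s["eef_pos"][:2];print(q,"tool shift",d@ex,d@ey)
```

```text
[ 59  75  94  93  93  95 131 162 159 156 150 151 150 157 164 167 169 165 163 126 159 160 159] [ 60  63  62 114 155 160 161 162 154 151 152 158 166 170 165 165 147  64  49  41]
215 293 335
245 293 334
[471. 267.] tool shift 5.11085150730411 -3.5540606462360698
[473.5 268.1] tool shift 7.80632155117622 -3.543231558954765
```

```bash
python3 -m inch '[[[0.2,-0.2,1.5,0],[0.4,-0.35,4,0],[0.4,-0.35,7,0],[0.4,-0.35,10,0],[0.4,-0.35,12.5,0],[0.4,-0.35,13.8,0],[0.4,-0.35,14,0],[0.4,-0.35,14,0]]]' -
python3 -m inch '[[[0,0,0,0],[0,0,0,0],[0,0,0,0],[0,0,0,0],[0,0,0,0]]]' 0
python3 -m inch '[[[0,0,-0.5,0],[0,0,-1.5,0],[0,0,-2.5,0],[0,0,-2.5,0]]]' -
```

```text
clock: 12.3
eef_pos: [470.4, 264.6, 38.0]
tool_rot: [3.14, 0.001, 0.407]
force: [0.1, 0.0, 0.3]
width: 85.1
gripper_force: 0.0
clock: 12.72
eef_pos: [470.0, 267.9, 39.1]
tool_rot: [-3.14, -0.001, 0.41]
force: [-0.7, 4.3, 0.6]
width: 27.5
gripper_force: 58.0
clock: 13.05
eef_pos: [471.6, 266.7, 65.6]
tool_rot: [3.141, -0.004, 0.41]
force: [0.7, -0.3, -1.4]
width: 27.5
gripper_force: 59.0
```

```bash
python3 -m inch '[[[0,0,-3,0],[-1,2,-6,2],[-2,5,-9,4],[-3.5,8.5,-10.4,6],[-5,12,-10.4,8],[-6.5,16,-10.4,10],[-8,20,-10.4,12],[-9.5,24,-10.4,12.5]]]' -
python3 -m inch '[[[-1.5,3.5,0,0],[-2,5.5,0,0],[-2.1,6.5,0,0],[-2.1,6.9,0,0],[-2.1,6.9,0,0]]]' -
python3 - <<'E'
from h import *
np.set_printoptions(precision=1,suppress=True,linewidth=160)
p=camera_params("wrist");s=sensors.read_state();print(s["eef_pos"],s["tool_rot"],s["qpos"])
np.save("p2.npy",[p["rvec"],p["tvec"]])
im=get_image("wrist");cv2.imwrite("pics/s1.png",im)
R=cv2.Rodrigues(p["rvec"])[0];q=R@np.array([561,-50,108.])+p["tvec"];K=p["mtx"];r=np.hypot(*q[:2])
u,v=K[0,0]*np.arctan2(r,q[2])*q[:2]/r+K[:2,2];print(u,v)
a,b=max(int(u)-50,0),max(int(v)-40,0);print("crop",a,b)
cv2.imwrite("pics/s1c.png",cv2.resize(im[b:b+75,a:a+100],None,fx=8,fy=8,interpolation=cv2.INTER_CUBIC))
E
```

```text
clock: 13.72
eef_pos: [478.0, 9.7, 168.0]
tool_rot: [3.141, -0.001, 0.19]
force: [0.6, -0.9, -2.0]
width: 27.6
gripper_force: 59.0
clock: 14.13
eef_pos: [471.4, -59.9, 167.5]
tool_rot: [3.142, -0.001, 0.191]
force: [1.1, 0.3, -1.4]
width: 27.2
gripper_force: 59.0
[471.4 -59.9 167.5] [ 3.1 -0.   0.2] [-0.3  0.5  0.5  2.  -0.3  0.7 -1. ]
333.0052808811087 98.6230333828905
crop 283 58
```

View pics/s1c.png

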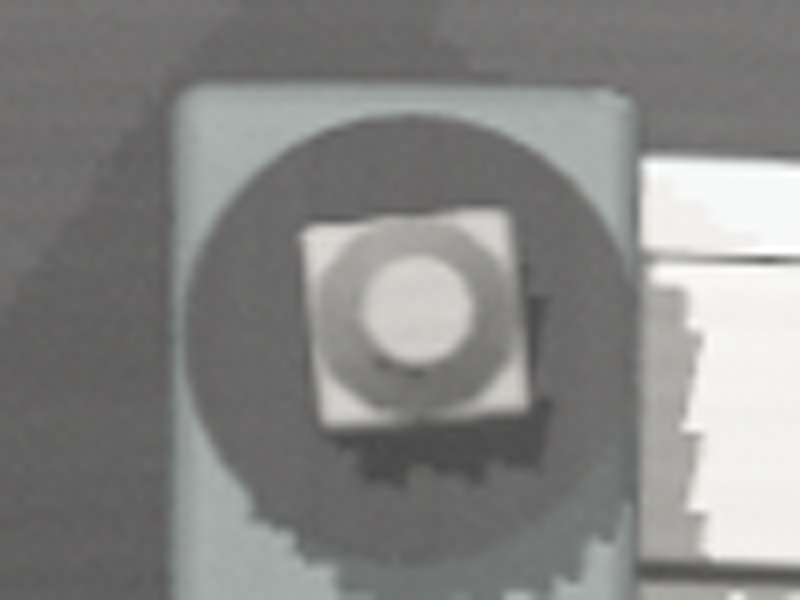

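Run:
```python
from h import *
np.set_printoptions(precision=2,suppress=True,linewidth=160)
p=camera_params("wrist");r,t=np.load("p2.npy");p=dict(p,rvec=r,tvec=t);s=sensors.read_state()
print("cam",-cv2.Rodrigues(r)[0].T@t)
C=[(302,232),(510,210),(530,410),(325,428)]
for z in(104,108,112):
    X=np.array([atz("wrist",283+a/8,58+b/8,z,p)[:2] for a,b in C]);e=np.roll(X,-1,0)-X
    print(z,"c",X.mean(0),"sides",np.linalg.norm(e,axis=1),"ang",(np.degrees(np.arctan2(e[:,1],e[:,0]))+360)%90)
F=[(188,330),(636,320),(412,115),(412,565)]
for z in(92,96,100):
    X=np.array([atz("wrist",283+a/8,58+b/8,z,p)[:2] for a,b in F]);print(z,np.linalg.norm(X[0]-X[1]),np.linalg.norm(X[2]-X[3]))
h=atz("wrist",283+416.5/8,58+320/8,108,p)[:2]
y=s["tool_rot"][2];d=h-s["eef_pos"][:2];print(s["eef_pos"],y,"shift x,y",d@[np.cos(y),np.sin(y)],d@[np.sin(y),-np.cos(y)])
```

```text
cam [535.56 -48.66 335.01]
104 c [562.15 -51.2 ] sides [16.02 15.82 15.77 15.51] ang [17.71 16.6  16.59 17.5 ]
108 c [561.69 -51.16] sides [15.74 15.55 15.5  15.24] ang [17.71 16.6  16.59 17.5 ]
112 c [561.23 -51.11] sides [15.46 15.27 15.23 14.97] ang [17.71 16.6  16.59 17.5 ]
92 36.12136675684542 37.261504888609196
96 35.526805050109196 36.64817638165472
100 34.93224334337298 36.03484787470024
[471.33 -58.64 167.29] 0.19309153724791805 shift x,y 90.05654044501438 9.969248323661809
```

```bash
python3 -m inch '[[[1.5,0.2,0,-1],[4,0.5,0,-3],[6.5,0.8,0,-5],[8.3,1,0,-6],[9,1,0,-6],[9,1,0,-6],[9,1,0,-6],[9,1,0,-6]]]' -
python3 - <<'E'
from h import *
for i in range(4):
    s=sensors.read_state();print(s["eef_pos"],s["tool_rot"],s["force"],s["torque"]);get_image("wrist")
E
```

```text
clock: 14.85
eef_pos: [559.4, -51.8, 167.0]
tool_rot: [-3.141, 0.002, 0.297]
force: [-0.9, 0.6, -1.2]
width: 27.2
gripper_force: 59.0
[559.41405591 -51.83031697 167.01001905] [-3.14054550e+00  2.02084248e-03  2.96794658e-01] [-0.91265888  0.62884074 -1.1829826 ] [-0.03993136  0.01454301  0.01718842]
[559.57275532 -52.08362227 167.17797126] [-3.14073602e+00  1.56956707e-03  2.96437895e-01] [-0.5553918  -0.72048278 -1.81918574] [-0.00295424 -0.05886991  0.0675399 ]
[559.88449765 -52.28267245 167.33832039] [-3.14099529e+00  9.96891310e-04  2.96305177e-01] [-0.5888389  -0.10421808 -0.39661836] [0.01791945 0.02633982 0.0401474 ]
[560.13077558 -52.37208355 167.42950081] [-3.14107739e+00  6.18427431e-04  2.96168492e-01] [ 0.38492365 -0.11698274 -1.44298179] [ 0.03789272  0.02527606 -0.00078329]
```

```bash
python3 -m inch '[[[0.12,-0.08,0.5,0],[0.12,-0.08,1.2,0],[0.12,-0.08,2.0,0],[0.12,-0.08,2.5,0],[0.12,-0.08,3.0,0],[0.12,-0.08,3.0,0]]]' -
python3 -m inch '[[[0,0,0.3,0],[0,0,0.6,0],[0,0,0.8,0],[0,0,0.8,0]]]' -
```

```text
clock: 15.55
eef_pos: [561.8, -51.2, 136.0]
tool_rot: [-3.141, 0.001, 0.297]
force: [0.2, 1.3, -1.7]
width: 27.4
gripper_force: 59.1
clock: 15.88
eef_pos: [561.8, -51.3, 128.9]
tool_rot: [-3.141, 0.001, 0.297]
force: [0.8, -0.0, -2.1]
width: 27.4
gripper_force: 59.1
```

```bash
python3 -m inch '[[[0,0,0.2,0],[0,0,0.4,0],[0,0,0.4,0]]]' -
python3 -m inch '[[[0,0,0.2,0],[0,0,0.3,0],[0,0,0.3,0]]]' -
python3 -m inch '[[[0,0,0.2,0],[0,0,0.3,0],[0,0,0.3,0]]]' -
```

```text
clock: 16.13
eef_pos: [562.5, -51.4, 127.2]
tool_rot: [-3.141, -0.002, 0.297]
force: [-3.6, 2.1, 13.1]
width: 27.3
gripper_force: 60.4
clock: 16.38
eef_pos: [562.6, -51.0, 126.4]
tool_rot: [-3.14, -0.003, 0.297]
force: [-7.4, 3.0, 30.1]
width: 27.6
gripper_force: 62.4
clock: 16.63
eef_pos: [563.4, -50.5, 125.8]
tool_rot: [-3.139, -0.006, 0.296]
force: [-12.1, 4.1, 47.9]
width: 27.3
gripper_force: 65.1
```

```bash
python3 -m inch '[[[0,0,-0.5,0],[0,0,-0.8,0],[0,0,-0.8,0],[0,0,-0.8,0]]]' -
python3 -m inch '[[[0,0,0,4],[0,0,0,8],[0,0,0,12],[0,0,0,16],[0,0,0,20],[0,0,0,20]]]' -
python3 - <<'E'
from h import *
s=sensors.read_state();print(s["tool_rot"],s["torque"],s["force"],s["qpos"])
E
```

```text
clock: 16.97
eef_pos: [563.0, -50.3, 127.4]
tool_rot: [-3.141, -0.002, 0.297]
force: [1.6, 2.9, 1.7]
width: 27.5
gripper_force: 59.8
clock: 17.47
eef_pos: [563.0, -50.6, 126.4]
tool_rot: [3.141, -0.001, -0.053]
force: [3.3, 3.3, -3.7]
width: 27.7
gripper_force: 59.4
[ 3.14134908e+00 -6.30793385e-04 -5.28454052e-02] [ 0.80816714 -0.98927209  0.15562504] [ 3.33292172  3.31124284 -3.66511202] [-0.26632669  0.65759427  0.48289511  1.8468644  -0.43305325  0.7421493
 -1.1684212 ]
```

```bash
python3 -m inch '[[[0,0,0.03,4],[0,0,0.07,8],[0,0,0.11,12],[0,0,0.15,16],[0,0,0.15,16]]]' -
python3 - <<'E'
from h import *
s=sensors.read_state();print(s["tool_rot"],s["torque"],s["force"])
E
python3 -m inch '[[[0,0,0,-2],[0,0,0,-4],[0,0,0,-4]]]' -
python3 -m inch '[[[0,0,0,0],[0,0,0,0],[0,0,0,0],[0,0,0,0]]]' 6
python3 -m inch '[[[0,0,-2,0],[0,0,-5,0],[0,0,-8,0],[0,0,-9,0],[0,0,-9,0]]]' -
python3 - <<'E'
from h import *
p=camera_params("wrist");s=sensors.read_state();print(s["eef_pos"],s["tool_rot"])
im=get_image("wrist");cv2.imwrite("pics/dr.png",im)
h=cv2.cvtColor(im,cv2.COLOR_BGR2HSV)
m=cv2.inRange(h,(5,90,50),(18,255,255))
n,l,st,ce=cv2.connectedComponentsWithStats(m)
for i in range(1,n):
    if st[i,4]>300:
        c=cv2.findContours((l==i).astype(np.uint8),0,2)[0][0];print(st[i],ce[i],np.median(im[l==i],0),cv2.minAreaRect(c))
E
```

```text
clock: 17.88
eef_pos: [562.7, -51.0, 124.9]
tool_rot: [3.141, -0.001, -0.331]
force: [5.2, 2.3, -7.4]
width: 27.8
gripper_force: 59.4
[ 3.14102196e+00 -5.04706586e-04 -3.30738604e-01] [ 0.57448793 -1.23826585  0.10271826] [ 5.23929631  2.33111767 -7.39477509]
clock: 18.13
eef_pos: [562.5, -51.2, 125.4]
tool_rot: [-3.141, -0.0, -0.258]
force: [3.8, 2.8, -4.5]
width: 28.1
gripper_force: 59.7
clock: 18.47
eef_pos: [561.5, -52.1, 125.8]
tool_rot: [3.141, 0.001, -0.263]
force: [-0.5, 0.1, -0.7]
width: 60.1
gripper_force: 0.0
clock: 18.88
eef_pos: [563.7, -52.2, 218.6]
tool_rot: [-3.141, -0.005, -0.262]
force: [0.4, -0.0, -0.4]
width: 60.1
gripper_force: 0.0
[563.7394847  -52.15224493 218.56956585] [-3.14066363 -0.00533638 -0.26205599]
[  0   0  30  23 363] [9.76584022 7.36363636] [101. 137. 229.] ((14.5, 11.0), (22.0, 29.0), 90.0)
[ 295  223   50   65 3067] [319.86599283 255.70459733] [ 71.  95. 129.] ((319.5, 255.0), (64.0, 49.0), 90.0)
[129 397  41  59 709] [150.24400564 430.93088858] [ 38.  65. 116.] ((154.30804443359375, 427.9550476074219), (15.44017505645752, 67.200927734375), 36.689720153808594)
[  0 408  23  72 726] [  6.48760331 447.73415978] [44. 63. 79.] ((11.0, 443.5), (71.0, 22.0), 90.0)
```

```bash
python3 -m inch '[[[1,2,0,-6],[2,5,0,-12],[3.5,8,0,-19],[4.5,9.8,0,-26],[4.9,10.2,0,-26],[4.9,10.25,2,-26],[4.9,10.25,4.5,-26],[4.9,10.25,6,-26]]]' 3
python3 -m inch '[[[0,0,0.5,0],[0,0,1,0]]]' -
python3 - <<'E'
from h import *
s=sensors.read_state();print(s["eef_pos"],s["tool_rot"])
y=s["tool_rot"][2];d=np.array([583.3,-163.9])-s["eef_pos"][:2];print(d@[np.cos(y),np.sin(y)],d@[np.sin(y),-np.cos(y)])
E
```

```text
clock: 19.6
eef_pos: [580.8, -161.2, 152.1]
tool_rot: [-3.138, 0.004, 0.19]
force: [-0.3, 0.7, -0.8]
width: 30.1
gripper_force: 0.0
clock: 19.77
eef_pos: [581.8, -161.7, 143.9]
tool_rot: [-3.14, 0.003, 0.191]
force: [-0.4, -0.3, -0.8]
width: 29.7
gripper_force: 0.0
[ 581.82152433 -161.72368841  143.91483701] [-3.13965718e+00  2.96532308e-03  1.91409475e-01]
1.0374467236849438 2.417835131864621
```

```bash
python3 -m inch '[[[0.1,0.2,2.5,0],[0.1,0.2,5.5,0],[0.1,0.2,8.5,0],[0.1,0.2,10.8,0],[0.1,0.2,12,0],[0.1,0.2,12.5,0],[0.1,0.2,12.5,0]]]' -
python3 -m inch '[[[0,0.2,0,0],[0,0.4,0,0],[0,0.6,0,0],[0,0.7,0,0],[0,0.8,0,0]]]' 2.2
python3 -m inch '[[[0,0.1,0,0],[0,0.2,0,0],[0,0.3,0,0]]]' -
python3 - <<'E'
from h import *
y=.192;a=np.array([-np.sin(y),np.cos(y),0])
for i in range(6):
    s=sensors.read_state();print(s["eef_pos"]@a,s["force"]@a,s["force"][2]);get_image("wrist")
E
```

```text
clock: 20.35
eef_pos: [584.2, -164.6, 20.4]
tool_rot: [-3.141, 0.001, 0.192]
force: [0.8, -0.4, 0.6]
width: 29.5
gripper_force: 0.0
clock: 20.77
eef_pos: [586.4, -172.0, 21.7]
tool_rot: [-3.141, -0.001, 0.192]
force: [0.4, 2.7, 2.8]
width: 21.8
gripper_force: 1.4
clock: 21.02
eef_pos: [586.5, -175.3, 21.0]
tool_rot: [-3.141, -0.0, 0.192]
force: [-1.0, 2.4, 2.8]
width: 22.0
gripper_force: 1.4
-284.0225048694307 2.587680506538565 2.791350255688709
-284.4302440717636 2.4948626669684124 1.0461319847972517
-284.4709714008891 1.7719386879562042 1.178520197631066
-284.4498291485205 2.4809868413986793 1.7031891997669653
-284.49346708796367 1.552562247981437 0.9064221837008926
-284.4498684308297 1.730957941545514 1.5669776444934382
```

```bash
python3 -m inch '[[[0,-0.3,0,0],[0,-0.6,0,0],[0,-0.9,0,0],[0,-1.2,0,0],[0,-1.5,0,0],[0,-1.5,0,0]]]' -
python3 -m inch '[[[0,0.2,0,0],[0,0.2,-2,0],[0,0.2,-5,0],[0,0.2,-9,0],[0,0.2,-13,0],[0,0.2,-17,0],[0,0.2,-19,0],[0,-0.5,-20,5]]]' 3
python3 -m inch '[[[0,-2,0,5],[-0.1,-5,0,10],[-0.1,-8,0,16],[-0.1,-10,0,21],[-0.1,-10.6,0,21],[-0.1,-10.6,0,21],[-0.1,-10.6,0,21]]]' 6
python3 - <<'E'
from h import *
s=sensors.read_state();print(s["eef_pos"],s["tool_rot"])
y=s["tool_rot"][2];d=np.array([561.6,-52.1])-s["eef_pos"][:2];print(d@[np.cos(y),np.sin(y)],d@[np.sin(y),-np.cos(y)])
E
```

```text
clock: 21.82
eef_pos: [583.4, -160.1, 20.8]
tool_rot: [-3.141, 0.0, 0.193]
force: [0.2, 0.1, 0.2]
width: 22.1
gripper_force: 0.0
clock: 22.48
eef_pos: [584.3, -158.5, 225.3]
tool_rot: [3.139, -0.007, 0.102]
force: [0.9, 0.3, -1.2]
width: 29.9
gripper_force: 0.0
clock: 23.07
eef_pos: [570.5, -51.5, 221.0]
tool_rot: [3.141, -0.001, -0.26]
force: [0.6, 0.0, -0.8]
width: 60.1
gripper_force: 0.0
[570.54735938 -51.54183933 220.99448759] [ 3.14073265e+00 -6.00925245e-04 -2.60180967e-01]
-8.502632170554648 2.8411317071397577
```

```bash
python3 -m inch '[[[-0.4,0.15,0,0],[-0.85,0.28,1,0],[-0.85,0.28,3.5,0],[-0.85,0.28,6,0],[-0.85,0.28,8.5,0],[-0.85,0.28,9.6,0],[-0.85,0.28,9.7,0],[-0.85,0.28,9.7,0]]]' -
python3 -m inch '[[[0,0,0,0],[0,0,0,0],[0,0,0,0],[0,0,0,0]]]' 0
python3 -m inch '[[[0,0,0.02,4],[0,0,0.06,8],[0,0,0.1,12],[0,0,0.14,16],[0,0,0.18,21],[0,0,0.18,21]]]' -
python3 - <<'E'
from h import *
s=sensors.read_state();print(s["tool_rot"],s["torque"],s["force"])
E
```

```text
clock: 23.73
eef_pos: [561.4, -52.5, 124.0]
tool_rot: [3.141, 0.0, -0.263]
force: [0.4, -0.5, -0.8]
width: 60.1
gripper_force: 0.0
clock: 24.07
eef_pos: [562.6, -51.2, 125.2]
tool_rot: [-3.141, -0.003, -0.261]
force: [-0.5, 1.6, 6.1]
width: 27.4
gripper_force: 58.7
clock: 24.57
eef_pos: [562.5, -51.3, 123.4]
tool_rot: [-3.141, -0.002, -0.631]
force: [-0.8, -0.1, 7.1]
width: 26.9
gripper_force: 59.2
[-3.14065675e+00 -2.16217962e-03 -6.31092423e-01] [-0.06117585  0.25730432 -0.0285357 ] [-0.80619104 -0.12865166  7.09819782]
```

```bash
python3 -m inch '[[[0,0,0,-2],[0,0,0,-3],[0,0,0,-3]]]' -
python3 -m inch '[[[0,0,0,0],[0,0,0,0],[0,0,-0.5,0],[0,0,-2.5,0],[0,0,-5,0],[0,0,-7.5,0],[0,0,-9,0],[0,0,-9,0]]]' 6
python3 -m inch '[[[1,1,0,-7],[3,3,0,-14],[5,5,0,-21],[7,7,0,-28],[7.85,8,0,-35],[7.85,8,0,-42],[7.85,8,2,-44.2],[7.85,8,4,-44.2]]]' 3
python3 -m inch '[[[0,0,0,0],[0,0,0,0]]]' -
python3 - <<'E'
from h import *
s=sensors.read_state();print(s["eef_pos"],s["tool_rot"])
y=s["tool_rot"][2];d=np.array([583.8,-162])-s["eef_pos"][:2];print(d@[np.cos(y),np.sin(y)],d@[np.sin(y),-np.cos(y)])
E
```

```text
clock: 24.82
eef_pos: [562.5, -51.3, 123.3]
tool_rot: [-3.14, -0.002, -0.575]
force: [-0.8, -0.0, 5.7]
width: 27.4
gripper_force: 58.9
clock: 25.48
eef_pos: [563.6, -51.9, 215.5]
tool_rot: [-3.139, -0.006, -0.576]
force: [0.7, -0.0, 0.9]
width: 60.1
gripper_force: 0.0
clock: 26.15
eef_pos: [584.2, -161.8, 172.0]
tool_rot: [3.141, -0.002, 0.196]
force: [-0.3, 0.1, -1.2]
width: 30.0
gripper_force: 0.0
clock: 26.32
eef_pos: [582.6, -160.6, 170.8]
tool_rot: [-3.14, 0.003, 0.195]
force: [-0.1, -0.7, 0.4]
width: 29.8
gripper_force: 0.0
[ 582.63452924 -160.60226831  170.81528193] [-3.14014979e+00  3.05328687e-03  1.95028237e-01]
0.8725036462055807 1.597095287076547
```

```bash
python3 -m inch '[[[0.1,0.15,2.5,0],[0.1,0.15,5.5,0],[0.1,0.15,8.5,0],[0.1,0.15,11.5,0],[0.1,0.15,13.8,0],[0.1,0.15,14.8,0],[0.1,0.15,15.1,0],[0.1,0.15,15.1,0]]]' -
python3 -m inch '[[[0,0.1,0,0],[0,0.2,0,0],[0,0.3,0,0],[0,0.4,0,0],[0,0.5,0,0]]]' 2.2
python3 -m inch '[[[0,0.1,0,0],[0,0.2,0,0]]]' -
python3 -m inch '[[[0,0.1,0,0],[0,0.2,0,0]]]' -
python3 - <<'E'
from h import *
y=.192;a=np.array([-np.sin(y),np.cos(y),0])
for i in range(3):
    s=sensors.read_state();print(s["eef_pos"]@a,s["force"]@a,s["force"][2]);get_image("wrist")
E
```

```text
clock: 26.98
eef_pos: [585.6, -162.5, 21.5]
tool_rot: [3.141, -0.0, 0.196]
force: [0.2, 0.1, 1.3]
width: 29.9
gripper_force: 0.0
clock: 27.4
eef_pos: [586.7, -166.4, 21.8]
tool_rot: [-3.141, -0.001, 0.196]
force: [0.5, 2.9, 1.4]
width: 21.9
gripper_force: 1.4
clock: 27.57
eef_pos: [586.6, -168.9, 21.3]
tool_rot: [-3.141, -0.0, 0.196]
force: [-1.2, 2.1, 1.8]
width: 22.2
gripper_force: 1.4
clock: 27.73
eef_pos: [586.8, -171.1, 21.0]
tool_rot: [-3.141, 0.0, 0.195]
force: [-0.5, 2.8, 3.0]
width: 22.4
gripper_force: 1.5
-279.9105057773878 2.8853294626320065 3.0470748142725235
-280.2159960147002 3.0893255204475887 2.483944938397671
-280.2158034546715 2.3068201783719706 1.4944950179585756
```

```bash
python3 -m inch '[[[0,-0.3,0,0],[0,-0.6,0,0],[0,-0.8,0,0],[0,-1.0,0,0],[0,-1.07,0,0],[0,-1.07,0,0]]]' -
python3 -m inch '[[[0,0.2,0,0],[0,0.2,-2,0],[0,0.2,-5,0],[0,0.2,-9,0],[0,0.2,-13,0],[0,0.2,-17,0],[0,0.2,-19,0],[0,0.2,-19.5,0]]]' 3
python3 -m inch '[[[0,-2,0,7],[0,-5,0,14],[-0.1,-8,0,21],[-0.1,-10,0,28],[-0.1,-11.3,0,35],[-0.1,-11.3,0,42],[-0.1,-11.3,0,44.2],[-0.1,-11.3,0,44.2]]]' 6
python3 -m inch '[[[0,0,0,0],[0,0,0,0]]]' -
python3 - <<'E'
from h import *
s=sensors.read_state();print(s["eef_pos"],s["tool_rot"])
y=s["tool_rot"][2];d=np.array([562,-51.7])-s["eef_pos"][:2];print(d@[np.cos(y),np.sin(y)],d@[np.sin(y),-np.cos(y)])
E
```

```text
clock: 28.38
eef_pos: [584.7, -160.6, 21.0]
tool_rot: [3.141, 0.0, 0.196]
force: [-0.6, -1.2, 0.1]
width: 22.2
gripper_force: 0.3
clock: 29.05
eef_pos: [587.5, -163.7, 220.9]
tool_rot: [3.138, -0.007, 0.195]
force: [-0.1, -0.1, -0.9]
width: 30.2
gripper_force: 0.0
clock: 29.72
eef_pos: [561.4, -51.0, 214.8]
tool_rot: [3.14, 0.002, -0.576]
force: [0.5, -0.9, -0.1]
width: 60.0
gripper_force: 0.0
clock: 29.88
eef_pos: [561.8, -52.0, 215.5]
tool_rot: [3.141, 0.001, -0.575]
force: [0.1, -0.9, -0.2]
width: 59.8
gripper_force: 0.0
[561.82700911 -52.00206359 215.48087644] [ 3.14114966e+00  9.24504245e-04 -5.75101293e-01]
-0.019135267580821153 -0.3475659667137729
```

```bash
python3 -m inch '[[[0,0,2,0],[0,0,4.5,0],[0,0,7,0],[0,0,8.7,0],[0,0,9.3,0],[0,0,9.3,0]]]' - | sed -n 2p
python3 -m inch '[[[0,0,0,0],[0,0,0,0],[0,0,0,0],[0,0,0,0]]]' 0 | sed -n 4,5p
python3 -m inch '[[[0,0,0.03,4],[0,0,0.06,8],[0,0,0.1,12],[0,0,0.15,16],[0,0,0.15,17.5],[0,0,0.15,17.5]]]' - | sed -n 2,4p
python3 -m inch '[[[0,0,0,-2],[0,0,0,-3],[0,0,0,-3]]]' - | sed -n 3,4p
python3 -m inch '[[[0,0,0,0],[0,0,0,0],[0,0,-0.5,0],[0,0,-2.5,0],[0,0,-5,0],[0,0,-7.5,0],[0,0,-9,0],[0,0,-9,0]]]' 6 | sed -n 2p
python3 -m inch '[[[1.5,1,0,-7],[4,2.5,0,-14],[6.5,4,0,-21],[8.5,5,0,-28],[9.6,5.85,0,-35],[9.6,5.85,0,-42],[9.6,5.85,2,-49],[9.6,5.85,4,-56]]]' 3
python3 -m inch '[[[0,0,0,-2.5],[0,0,0,-2.5],[0,0,0,-2.5]]]' -
python3 - <<'E'
from h import *
s=sensors.read_state()
y=s["tool_rot"][2];d=np.array([584.2,-162])-s["eef_pos"][:2];print(d@[np.cos(y),np.sin(y)],d@[np.sin(y),-np.cos(y)])
E
```

```text
eef_pos: [561.1, -52.0, 121.6]
force: [0.9, 0.4, 4.9]
width: 27.4
eef_pos: [563.0, -52.3, 122.9]
tool_rot: [-3.14, -0.002, -0.882]
force: [-1.6, -0.5, 5.0]
tool_rot: [-3.14, -0.002, -0.828]
force: [0.5, 0.7, 5.6]
eef_pos: [564.3, -52.8, 215.1]
clock: 32.8
eef_pos: [584.3, -162.9, 171.4]
tool_rot: [3.141, -0.002, 0.153]
force: [-0.3, 0.2, -0.8]
width: 30.0
gripper_force: 0.0
clock: 33.05
eef_pos: [583.6, -162.3, 171.1]
tool_rot: [-3.141, 0.001, 0.19]
force: [-0.3, -0.1, 0.1]
width: 30.2
gripper_force: 0.0
0.6121895629003113 -0.23824016708825368
```

```bash
python3 -m inch '[[[0.05,0,2.5,0],[0.05,0,5.5,0],[0.05,0,8.5,0],[0.05,0,11.5,0],[0.05,0,13.8,0],[0.05,0,14.8,0],[0.05,0,15,0],[0.05,0,15,0]]]' - | sed -n 2,4p
python3 -m inch '[[[0,0.1,0,0],[0,0.2,0,0],[0,0.3,0,0],[0,0.4,0,0],[0,0.5,0,0]]]' 2.2 | sed -n 2,4p
python3 -m inch '[[[0,0.1,0,0],[0,0.2,0,0]]]' - | sed -n 2,4p
python3 -m inch '[[[0,0.1,0,0],[0,0.2,0,0]]]' - | sed -n 2,4p
```

```text
eef_pos: [584.8, -162.4, 21.8]
tool_rot: [3.141, -0.0, 0.191]
force: [-0.4, -0.7, 0.6]
eef_pos: [586.0, -166.0, 22.3]
tool_rot: [-3.14, -0.001, 0.193]
force: [0.1, 2.8, 1.1]
eef_pos: [586.1, -168.3, 21.8]
tool_rot: [-3.141, -0.001, 0.192]
force: [1.0, 2.7, 1.8]
eef_pos: [586.4, -170.7, 21.6]
tool_rot: [-3.141, -0.0, 0.192]
force: [1.1, 4.2, 2.8]
```

```bash
python3 -m inch '[[[0,-0.3,0,0],[0,-0.6,0,0],[0,-0.8,0,0],[0,-1.0,0,0],[0,-1.0,0,0]]]' - | sed -n 2,4p
python3 -m inch '[[[0,0.2,0,0],[0,0.2,-2,0],[0,0.2,-5,0],[0,0.2,-9,0],[0,0.2,-13,0],[0,0.2,-17,0],[0,0.2,-19,0],[0,0.2,-19.5,0]]]' 3 | sed -n 2p
python3 -m inch '[[[0,-2,0,7],[0,-5,0,14],[-0.1,-8,0,21],[-0.1,-10,0,28],[-0.1,-11.3,0,35],[-0.1,-11.3,0,42],[-0.1,-11.3,0,49],[-0.1,-11.3,0,56]]]' 6 | sed -n 2p
python3 -m inch '[[[0,0,0,2.5],[0,0,0,2.5],[0,0,0,2.5]]]' -
python3 - <<'E'
from h import *
s=sensors.read_state()
y=s["tool_rot"][2];d=np.array([562.2,-51.9])-s["eef_pos"][:2];print(d@[np.cos(y),np.sin(y)],d@[np.sin(y),-np.cos(y)])
E
```

```text
eef_pos: [584.0, -161.4, 21.4]
tool_rot: [3.141, 0.0, 0.192]
force: [-0.9, -1.2, 0.6]
eef_pos: [587.0, -164.2, 221.3]
eef_pos: [561.2, -51.5, 215.4]
clock: 36.47
eef_pos: [561.4, -52.1, 215.6]
tool_rot: [3.14, 0.001, -0.827]
force: [0.1, 0.2, -0.4]
width: 60.3
gripper_force: 0.0
0.41911941394924174 -0.6840393449300556
```

```bash
python3 -m inch '[[[0,0,2,0],[0,0,4.5,0],[0,0,7,0],[0,0,8.7,0],[0,0,9.4,0],[0,0,9.4,0]]]' - | sed -n 2p
python3 -m inch '[[[0,0,0,0],[0,0,0,0],[0,0,0,0],[0,0,0,0]]]' 0 | sed -n 4,5p
python3 -m inch '[[[0,0,0.03,4],[0,0,0.06,8],[0,0,0.1,11],[0,0,0.1,12.7],[0,0,0.1,12.7],[0,0,0.1,12.7]]]' - | sed -n 2,4p
python3 -m inch '[[[0,0,0,-2],[0,0,0,-3],[0,0,0,-3]]]' - | sed -n 3,4p
python3 -m inch '[[[0,0,0,0],[0,0,0,0],[0,0,-0.5,0],[0,0,-2.5,0],[0,0,-5,0],[0,0,-7.5,0],[0,0,-9,0],[0,0,-9,0]]]' 6 | sed -n 2p
python3 -m inch '[[[1.5,0.5,0,-7],[4,1.5,0,-14],[6.5,2.5,0,-21],[8.8,3.5,0,-28],[10.4,4.1,0,-35],[10.4,4.1,0,-42],[10.4,4.1,2,-49],[10.4,4.1,4,-56]]]' 3 | sed -n 2p
python3 -m inch '[[[0,0,2.5,-7],[0,0,5.5,-12.1],[0,0,8.5,-12.1],[0,0,11.5,-12.1],[0,0,11.5,-12.1]]]' - | sed -n 2,3p
python3 - <<'E'
from h import *
s=sensors.read_state()
y=s["tool_rot"][2];d=np.array([584.4,-162])-s["eef_pos"][:2];print(s["clock"],d@[np.cos(y),np.sin(y)],d@[np.sin(y),-np.cos(y)])
E
```

```text
eef_pos: [560.7, -52.2, 120.8]
force: [-0.8, -0.1, 3.0]
width: 27.3
eef_pos: [562.8, -52.7, 122.8]
tool_rot: [-3.14, -0.001, -1.05]
force: [-0.4, -1.1, 5.4]
tool_rot: [-3.14, -0.001, -0.998]
force: [-0.3, 0.4, 6.4]
eef_pos: [564.1, -53.2, 215.0]
eef_pos: [584.3, -162.7, 171.3]
eef_pos: [579.0, -160.0, 50.5]
tool_rot: [-3.136, 0.01, 0.19]
39.8 4.916801897118137 2.9932076126077725
```

```bash
python3 -m inch '[[[0,0,1,0],[0,0,2,0],[0,0,3.1,0],[0,0,3.1,0]]]' - | sed -n 2,4p
python3 -m inch '[[[0,0.1,0,0],[0,0.2,0,0],[0,0.3,0,0],[0,0.4,0,0],[0,0.5,0,0]]]' 2.2 | sed -n 2,4p
python3 -m inch '[[[0,0.1,0,0],[0,0.2,0,0]]]' - | sed -n 2,4p
python3 -m inch '[[[0,0.1,0,0],[0,0.2,0,0]]]' - | sed -n 1,4p
```

```text
eef_pos: [583.3, -161.5, 24.4]
tool_rot: [-3.141, 0.001, 0.19]
force: [-1.0, 1.1, 0.8]
eef_pos: [585.2, -165.8, 26.1]
tool_rot: [-3.14, -0.001, 0.191]
force: [-0.5, 3.9, 2.4]
eef_pos: [585.4, -168.1, 25.8]
tool_rot: [-3.141, -0.0, 0.191]
force: [0.4, 2.7, 2.3]
clock: 40.88
eef_pos: [585.8, -170.4, 25.6]
tool_rot: [-3.141, -0.0, 0.191]
force: [-1.1, 2.4, 2.4]
```

```bash
python3 -m inch '[[[0,-0.3,0,0],[0,-0.6,0,0],[0,-0.97,0,0],[0,-0.97,0,0],[0,-0.8,-1,0],[0,-0.8,-4,0],[0,-0.8,-8,0],[0,-0.8,-12,0]]]' - | sed -n 2p
python3 -m inch '[[[0,-1,-4,7],[0,-4,-6,14],[-0.1,-7,-7,21],[-0.1,-9.5,-7.1,28],[-0.1,-11.3,-7.1,35],[-0.1,-11.3,-7.1,42],[-0.1,-11.3,-7.1,49],[-0.1,-11.3,-7.1,56]]]' 6 | sed -n 2p
python3 -m inch '[[[0,0,1,7],[0,0,2.5,12.1],[0,0,5,12.1],[0,0,7.5,12.1],[0,0,9,12.1],[0,0,9.5,12.1],[0,0,9.5,12.1]]]' - | sed -n 2,3p
python3 -m inch '[[[0,0,0,0],[0,0,0,0],[0,0,0,0],[0,0,0,0]]]' 0 | sed -n 2,5p
```

```text
eef_pos: [583.0, -162.9, 146.7]
eef_pos: [561.6, -51.4, 217.3]
eef_pos: [561.0, -52.0, 120.9]
tool_rot: [3.14, 0.002, -0.999]
eef_pos: [562.7, -52.4, 123.0]
tool_rot: [-3.139, -0.001, -0.998]
force: [-0.4, -0.5, 6.4]
width: 27.3
```

```bash
python3 -m inch '[[[0,0,0.03,4],[0,0,0.06,8],[0,0,0.1,12],[0,0,0.15,16],[0,0,0.15,17.3],[0,0,0.15,17.3]]]' - | sed -n 2,4p
python3 -m inch '[[[0,0,0,0],[0,0,0,0],[0,0,-0.5,0],[0,0,-2.5,0],[0,0,-5,0],[0,0,-7.5,0],[0,0,-9,0],[0,0,-9,0]]]' 6 | sed -n 2p
python3 -m inch '[[[1.5,0.1,0,-7],[4,0.3,0,-14],[6.5,0.5,0,-21],[9,0.7,0,-28],[11.2,0.8,0,-35],[11.2,0.8,0,-42],[11.2,0.8,2,-49],[11.2,0.8,4,-56]]]' 3 | sed -n 1,2p
python3 -m inch '[[[0,0,0.5,-7],[0,0,2,-14],[0,0,5,-21],[0,0,8,-28],[0,0,10.5,-29.5],[0,0,11.5,-29.5],[0,0,11.5,-29.5],[0,0,11.5,-29.5]]]' - | sed -n 1,3p
```

```text
eef_pos: [562.2, -52.7, 121.4]
tool_rot: [-3.14, -0.001, -1.301]
force: [-1.9, 0.2, 7.7]
eef_pos: [563.8, -53.1, 213.6]
clock: 44.97
eef_pos: [584.5, -163.1, 169.9]
clock: 45.63
eef_pos: [583.9, -162.5, 55.0]
tool_rot: [3.142, 0.001, 0.191]
```

```bash
python3 -m inch '[[[0,0,1,0],[0,0,2.2,0],[0,0,3.3,0],[0,0,3.3,0]]]' - | sed -n 2,4p
python3 -m inch '[[[0,0.1,0,0],[0,0.2,0,0],[0,0.3,0,0],[0,0.4,0,0],[0,0.5,0,0]]]' 2.2 | sed -n 2,4p
python3 -m inch '[[[0,0.1,0,0],[0,0.2,0,0]]]' - | sed -n 2,4p
python3 -m inch '[[[0,0.1,0,0],[0,0.2,0,0]]]' - | sed -n 1,4p
```

```text
eef_pos: [582.5, -161.4, 19.9]
tool_rot: [-3.14, 0.003, 0.192]
force: [-1.2, -0.2, 0.7]
eef_pos: [584.9, -165.4, 22.2]
tool_rot: [-3.139, 0.0, 0.193]
force: [-1.3, 5.6, 2.5]
eef_pos: [585.3, -167.3, 22.2]
tool_rot: [-3.139, 0.0, 0.193]
force: [-0.4, 5.0, 2.1]
clock: 46.72
eef_pos: [585.7, -169.5, 22.2]
tool_rot: [-3.139, -0.0, 0.193]
force: [-0.4, 4.3, 2.2]
```

```bash
python3 -m inch '[[[0,-0.2,-0.05,0],[0,-0.4,-0.1,0],[0,-0.5,-0.1,0],[0,-0.6,-0.1,0]]]' - | sed -n 2,4p
python3 -m inch '[[[0,-0.08,0,0],[0,-0.16,0,0]]]' - | sed -n 2,4p
python3 -m inch '[[[0,-0.08,0,0],[0,-0.16,0,0]]]' - | sed -n 2,4p
python3 -m inch '[[[0,-0.08,0,0],[0,-0.16,0,0]]]' - | sed -n 2,4p
```

```text
eef_pos: [584.7, -166.0, 23.2]
tool_rot: [3.14, -0.0, 0.192]
force: [-0.2, -0.1, 0.0]
eef_pos: [584.7, -165.5, 23.3]
tool_rot: [3.139, -0.001, 0.191]
force: [0.7, -3.4, -0.5]
eef_pos: [584.2, -163.4, 23.2]
tool_rot: [3.14, -0.001, 0.191]
force: [0.7, -3.2, 0.3]
eef_pos: [583.9, -161.2, 23.2]
tool_rot: [3.141, -0.0, 0.192]
force: [0.3, -4.8, -0.2]
```

```bash
python3 -m inch '[[[0,0.15,0,0],[0,0.15,-1,0],[0,0.15,-4,0],[0,0.15,-8,0],[0,0.15,-12,0],[0,-1,-16,7],[0,-3,-18.5,14],[0,-6,-19.3,21]]]' - | sed -n 2p
python3 - <<'E'
from h import *
s=sensors.read_state();y=.192-np.radians(21)
d=np.array([562,-52.3])-(np.array([583.4,-162.7])+6.15*10*0+np.array([0,0]));
# commanded TCP after the last row: start point P plus -60 mm along tool y (yaw .192)
P=np.array([583.9,-161.2])-60*np.array([np.sin(.192),-np.cos(.192)]);d=np.array([562,-52.3])-P
print(s["clock"],s["eef_pos"],s["tool_rot"],d@[np.cos(y),np.sin(y)],d@[np.sin(y),-np.cos(y)])
E
```

```text
eef_pos: [574.2, -103.5, 221.6]
48.2167 [ 574.19858759 -103.54116626  221.57071649] [-3.14091699 -0.00813987 -0.18426113] -18.97407368643819 -47.428401485783084
```

```bash
python3 -m inch '[[[-0.8,-2,0,7],[-1.4,-3.5,0,14],[-1.9,-4.5,0,21],[-1.9,-4.74,0,28],[-1.9,-4.74,0,35],[-1.9,-4.74,0,42],[-1.9,-4.74,0,49],[-1.9,-4.74,0,56]]]' 6 | sed -n 2,3p
python3 -m inch '[[[0,0,1,7],[0,0,2.5,8.5],[0,0,5,8.5],[0,0,7.5,8.5],[0,0,9,8.5],[0,0,9.5,8.5],[0,0,9.5,8.5]]]' - | sed -n 2,3p
python3 -m inch '[[[0,0,0,0],[0,0,0,0],[0,0,0,0],[0,0,0,0]]]' 0 | sed -n 1,5p
```

```text
eef_pos: [561.0, -49.6, 216.3]
tool_rot: [-3.141, 0.003, -1.157]
eef_pos: [560.6, -50.1, 120.2]
tool_rot: [3.139, 0.003, -1.3]
clock: 49.8
eef_pos: [562.4, -51.7, 122.5]
tool_rot: [-3.14, -0.0, -1.3]
force: [-1.6, 0.2, 7.1]
width: 27.2
```

```bash
python3 -m inch '[[[0,0,0,2.5],[0,0,0.03,5],[0,0,0.03,5],[0,0,0.03,5]]]' - | sed -n 2,4p
python3 -m inch '[[[0,0,0,0],[0,0,0,0],[0,0,-0.5,0],[0,0,-2.5,0],[0,0,-5,0],[0,0,-7.5,0],[0,0,-9,0],[0,0,-9,0]]]' 6 | sed -n 2p
python3 -m inch '[[[1.5,0,0,-7],[4,0,0,-14],[6.5,-0.1,0,-21],[9,-0.1,0,-28],[11.2,-0.1,0,-35],[11.2,-0.1,0,-42],[11.2,-0.1,2,-49],[11.2,-0.1,4,-56]]]' 3 | sed -n 1,3p
python3 -m inch '[[[0,0,0.5,-7],[0,0,2,-14],[0,0,5,-21],[0,0,8,-28],[0,0,10.5,-34.5],[0,0,11.5,-34.5],[0,0,11.5,-34.5],[0,0,11.5,-34.5]]]' - | sed -n 1,3p
```

```text
eef_pos: [562.2, -51.7, 122.0]
tool_rot: [-3.14, -0.0, -1.387]
force: [-2.3, 0.7, 5.8]
eef_pos: [563.8, -52.6, 214.3]
clock: 51.47
eef_pos: [583.6, -162.5, 170.6]
tool_rot: [-3.141, -0.002, -0.405]
clock: 52.13
eef_pos: [583.0, -161.9, 55.7]
tool_rot: [3.141, 0.001, 0.189]
```

```bash
python3 -m inch '[[[0.1,0,1,0],[0.1,0,2.2,0],[0.1,0,3.3,0],[0.1,0,3.3,0]]]' - | sed -n 2p
python3 -m inch '[[[0,0.1,0,0],[0,0.2,0,0],[0,0.3,-0.1,0],[0,0.4,-0.15,0]]]' 2.2 | sed -n 2,4p
for i in 1; do python3 -m inch '[[[0,0.08,0,0],[0,0.16,0,0]]]' - | sed -n 2,4p; done
python3 -m inch '[[[0,0.08,0,0],[0,0.16,0,0]]]' - | sed -n 2,4p
python3 -m inch '[[[0,0.08,0,0],[0,0.16,0,0]]]' - | sed -n 1,4p
```

```text
eef_pos: [582.7, -160.5, 20.5]
eef_pos: [585.0, -165.0, 24.6]
tool_rot: [-3.141, -0.0, 0.192]
force: [0.1, 1.6, -1.1]
eef_pos: [585.0, -165.0, 24.5]
tool_rot: [-3.139, 0.0, 0.193]
force: [-0.2, 5.0, 3.3]
eef_pos: [585.0, -165.0, 24.4]
tool_rot: [-3.136, 0.001, 0.193]
force: [-1.9, 8.3, 5.1]
clock: 53.3
eef_pos: [585.3, -165.8, 24.4]
tool_rot: [-3.136, 0.001, 0.194]
force: [-1.5, 8.9, 5.9]
```

```bash
python3 -m inch '[[[0,0.08,-0.05,0],[0,0.16,-0.1,0]]]' - | sed -n 2,4p
python3 -m inch '[[[0,-0.2,0,0],[0,-0.4,0,0],[0,-0.6,0,0],[0,-0.7,0,0]]]' - | sed -n 2,4p
python3 -m inch '[[[0,-0.08,0,0],[0,-0.16,0,0]]]' - | sed -n 2,4p
python3 -m inch '[[[0,-0.08,0,0],[0,-0.16,0,0]]]' - | sed -n 2,4p
python3 -m inch '[[[0,-0.08,0,0],[0,-0.16,0,0]]]' - | sed -n 1,4p
```

```text
eef_pos: [585.6, -169.5, 24.8]
tool_rot: [-3.139, 0.001, 0.193]
force: [-0.7, 4.1, -3.1]
eef_pos: [585.1, -165.7, 25.5]
tool_rot: [3.14, -0.001, 0.192]
force: [-0.4, -3.3, 0.5]
eef_pos: [585.1, -165.6, 25.7]
tool_rot: [3.138, -0.001, 0.191]
force: [0.3, -6.3, 0.1]
eef_pos: [584.9, -164.5, 25.7]
tool_rot: [3.137, -0.002, 0.19]
force: [1.6, -5.0, 0.2]
clock: 54.3
eef_pos: [584.6, -162.9, 25.7]
tool_rot: [3.137, -0.002, 0.19]
force: [0.2, -4.1, -0.4]
```

```bash
f(){ sed -n '2p;4p' | tr '\n' ' '; echo; }
python3 -m inch '[[[0,-0.08,0,0]]]' - | f
python3 -m inch '[[[0,-0.08,0,0]]]' - | f
python3 -m inch '[[[0,-0.08,0,0]]]' - | f
python3 -m inch '[[[0,-0.08,0,0]]]' - | f
python3 -m inch '[[[0,0.2,0,0],[0,0.4,0,0],[0,0.55,0,0],[0,0.65,0,0],[0,0.75,0,0]]]' - | f
python3 -m inch '[[[0,0.08,0,0]]]' - | f
python3 -m inch '[[[0,0.08,0,0]]]' - | f
python3 -m inch '[[[0,0.08,0,0]]]' - | f
python3 -m inch '[[[0,0.08,0,0]]]' - | f
python3 -m inch '[[[0,0.08,0,0]]]' - | f
python3 -m inch '[[[0,0.08,0,0]]]' - | f
```

```text
eef_pos: [584.5, -162.1, 25.7] force: [0.6, -4.9, 0.4] 
eef_pos: [584.3, -161.3, 25.7] force: [0.4, -5.3, 0.4] 
eef_pos: [584.2, -160.5, 25.7] force: [0.6, -6.6, -0.3] 
eef_pos: [584.0, -159.8, 25.7] force: [1.2, -4.3, -0.9] 
eef_pos: [584.6, -163.7, 25.1] force: [-0.0, -0.0, -0.0] 
eef_pos: [584.5, -163.8, 25.1] force: [-0.3, 2.4, 0.9] 
eef_pos: [584.5, -163.8, 25.0] force: [-1.7, 4.7, 1.6] 
eef_pos: [584.5, -163.9, 25.0] force: [-2.0, 7.2, 3.7] 
eef_pos: [584.5, -163.9, 25.0] force: [-1.6, 7.0, 3.1] 
eef_pos: [584.6, -164.3, 25.0] force: [-2.1, 6.4, 4.2] 
eef_pos: [584.9, -165.0, 25.0] force: [-2.3, 7.4, 2.4]
```

```bash
python3 -m inch '[[[0,-0.2,0,0],[0,-0.2,-1,0],[0,-0.2,-4,0],[0,-0.2,-8,0],[0,-0.2,-12,0],[0,-1,-16,7],[0,-3,-18.5,14],[0,-6,-19.1,21]]]' - | sed -n 2p
python3 -m inch '[[[-0.8,-2,0,7],[-1.4,-3.5,0,14],[-1.9,-4.6,0,21],[-2,-4.95,0,28],[-2,-4.95,0,35],[-2,-4.95,0,42],[-2,-4.95,0,49],[-2,-4.95,0,56]]]' 6 | sed -n 2,3p
python3 -m inch '[[[0,0,1,7],[0,0,2.5,13.5],[0,0,5,13.5],[0,0,7.5,13.5],[0,0,9,13.5],[0,0,9.5,13.5],[0,0,9.5,13.5]]]' - | sed -n 2,3p
python3 -m inch '[[[0,0,0,0],[0,0,0,0],[0,0,0,0],[0,0,0,0]]]' 0 | sed -n 1,5p
```

```text
eef_pos: [577.2, -115.6, 222.8]
eef_pos: [563.4, -58.9, 217.3]
tool_rot: [-3.14, -0.002, -1.159]
eef_pos: [562.6, -58.4, 120.9]
tool_rot: [3.14, -0.001, -1.388]
clock: 57.8
eef_pos: [563.7, -58.4, 122.8]
tool_rot: [-3.14, -0.001, -1.387]
force: [-2.5, -0.2, 7.1]
width: 27.5
```

```bash
python3 -m inch '[[[0,0,0,1.5],[0,0,0.02,3],[0,0,0.02,3],[0,0,0.02,3]]]' - | sed -n 2,4p
python3 -m inch '[[[0,0,0,0],[0,0,0,0],[0,0,-0.5,0],[0,0,-2.5,0],[0,0,-5,0],[0,0,-7.5,0],[0,0,-9,0],[0,0,-9,0]]]' 6 | sed -n 2p
python3 -m inch '[[[1.5,0,0,-7],[4,-0.2,0,-14],[6.5,-0.4,0,-21],[9,-0.6,0,-28],[11.2,-0.7,0,-35],[11.2,-0.7,0,-42],[11.2,-0.7,2,-49],[11.2,-0.7,4,-56]]]' 3 | sed -n 1,3p
python3 -m inch '[[[0,0,0.5,-7],[0,0,2,-14],[0,0,5,-21],[0,0,8,-28],[0,0,10.5,-35],[0,0,11.3,-37.5],[0,0,11.3,-37.5],[0,0,11.3,-37.5]]]' - | sed -n 1,3p
```

```text
eef_pos: [563.4, -58.5, 122.6]
tool_rot: [-3.14, -0.001, -1.44]
force: [-2.6, -0.7, 7.9]
eef_pos: [565.2, -58.8, 214.6]
clock: 59.47
eef_pos: [585.1, -168.8, 170.9]
tool_rot: [-3.141, -0.002, -0.458]
clock: 60.13
eef_pos: [584.1, -168.0, 57.4]
tool_rot: [-3.141, 0.001, 0.19]
```

```bash
f(){ sed -n '2p;4p' | tr '\n' ' '; echo; }
python3 -m inch '[[[0.1,-0.3,0,0],[0.1,-0.45,0.5,0],[0.1,-0.45,1.7,0],[0.1,-0.45,2.9,0],[0.1,-0.45,2.9,0]]]' - | f
python3 -m inch '[[[0,0.1,0,0],[0,0.3,0,0],[0,0.45,0,0],[0,0.6,0,0]]]' 2.2 | f
python3 -m inch '[[[0,0.1,0,0],[0,0.2,0,0]]]' - | f
python3 -m inch '[[[0,0.08,0,0]]]' - | f
python3 -m inch '[[[0,0.08,0,0]]]' - | f
python3 -m inch '[[[0,0.08,0,0]]]' - | f
python3 -m inch '[[[0,-0.2,-0.05,0],[0,-0.4,-0.1,0],[0,-0.55,-0.1,0],[0,-0.65,-0.1,0],[0,-0.8,-0.1,0],[0,-0.95,-0.1,0]]]' - | f
python3 -m inch '[[[0,-0.08,0,0]]]' - | f
python3 -m inch '[[[0,-0.08,0,0]]]' - | f
python3 -m inch '[[[0,-0.08,0,0]]]' - | f
python3 -m inch '[[[0,-0.08,0,0]]]' - | f
python3 -m inch '[[[0,-0.08,0,0]]]' - | sed -n 1,4p
```

```text
eef_pos: [582.9, -162.3, 26.4] force: [-0.9, 0.4, 0.5] 
eef_pos: [585.1, -167.1, 28.5] force: [-1.4, 4.3, -4.0] 
eef_pos: [585.9, -170.2, 28.8] force: [-0.6, 4.1, -3.4] 
eef_pos: [586.2, -171.4, 28.9] force: [-1.1, 5.1, -3.8] 
eef_pos: [586.4, -172.4, 28.9] force: [-1.2, 4.8, -3.1] 
eef_pos: [586.6, -173.3, 29.0] force: [-0.4, 4.8, -2.9] 
eef_pos: [586.3, -168.5, 31.1] force: [2.2, -6.1, -0.1] 
eef_pos: [586.1, -167.7, 31.0] force: [1.9, -6.0, 0.0] 
eef_pos: [586.0, -167.1, 31.0] force: [2.0, -7.1, 0.2] 
eef_pos: [585.8, -166.4, 31.0] force: [1.7, -6.8, 0.5] 
eef_pos: [585.7, -165.5, 31.0] force: [1.0, -7.8, 0.2] 
clock: 62.22
eef_pos: [585.5, -164.8, 31.0]
tool_rot: [3.135, -0.003, 0.19]
force: [0.1, -6.1, 0.6]
```

```bash
python3 -m inch '[[[0,0.2,0,0],[0,0.4,0,0],[0,0.4,0,0]]]' 3 | sed -n 2,4p
python3 -m inch '[[[0,0,-1,0],[0,0,-3,0],[0,0,-6,0],[0,0.5,-9,0],[0,1.5,-12,0],[0,3,-14,0],[0,4,-14,0],[0,4,-14,0]]]' - | sed -n 1,4p
python3 - <<'E'
from h import *
im=get_image("wrist");g=im[:,:,1]
h=cv2.cvtColor(im,cv2.COLOR_BGR2HSV);m=cv2.inRange(h,(5,90,50),(18,255,255))
n,l,st,ce=cv2.connectedComponentsWithStats(m);print([st[i] for i in range(1,n) if st[i,4]>300])
from cell import order
print(sensors.read_state()["force"],order.finish_job())
E
```

```text
eef_pos: [584.8, -164.2, 30.0]
tool_rot: [-3.141, 0.0, 0.192]
force: [-0.1, -0.4, 0.2]
clock: 63.13
eef_pos: [593.2, -206.5, 172.1]
tool_rot: [3.138, -0.003, 0.189]
force: [0.1, 0.2, -0.0]
[array([  18,  236,   82,   69, 4068], dtype=int32), array([618, 437,  22,  43, 505], dtype=int32)]
the job is handed in; nothing more can be done
[ 0.25091076 -0.4995843  -1.38239925] None
```

The job is handed in at about 63 s: the block's nose is about 20 mm past the screw axis, the driver is standing on the screw, and the last to-and-fro feel put the drag at about 6.7 N (give or take about 0.3 N, partly corrected for tool pressure).

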